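# Slide the tablet off its sloping stand and put it in the charging dock

### The arm

A 6-joint arm with a two-finger parallel gripper is mounted at the origin on the work surface. World frame = base frame: x ahead of the robot, y to its left, z up, the work surface at z = 0. Lengths are in mm, angles in rad, forces in N, time in s.
With the tool pointing down it reaches from about 350 to 875 mm from the base axis. Payload 4.2 kg.
Tool frame: the origin (TCP) lies at the very end of the fingers, on their centre line; the grasp point (between the pads) lies 19 mm behind it; z points along the fingers, y is the direction in which the jaws open and shut (so a half turn about z gives the same grasp; the last joint's range is limited). The gripper opens to 85 mm and grips with 20 to 120 N. Pads are 22 mm wide; open, the fingers measure 114 mm over their backs; the gripper's body (76 mm by 85 mm) begins 54 mm behind the grasp point. The pads swing forward as they close: fully open they stand 13 mm farther back than shut.
Start: joints at [-0.845, 0.385, 0.008, 0, -1.194, -0.259], TCP at [281.28, -558.104, 231.312] pointing down, gripper open.
Joint ranges: [-3.14, 3.14], [-1.21, 2.06], [-1.07, 1.41], [-3.16, 2.05], [-2.99, -0.16], [-3.1, 3.1]. Speed limits (rad/s): [2.79, 2.79, 3.14, 3.14, 3.14, 3.14].

### API

Orientations are given as a unit quaternion [x, y, z, w].
In Python, from bench import arm gives the robot as it stands.
- The arm moves only by the tool apply_moves, never from a script. Its argument "increments" is a list that holds one entry, the list of rows, each a list of 7 numbers: the shift along the tool's x, y, z scaled (see below), then the turn, a rotation vector about the tool's x, y, z scaled (see below), then the gripper's target within -1 to 1 (fully open at 1, half-way at 0, shut at -1). A call has 1 to 10 rows; each row is the pose to reach, as a shift and turn from the pose commanded when the call began, along the tool's axes at that moment; what a row does not reach only later rows make up. The controller multiplies each number of a shift by 100 mm and each number of a turn by 0.5 rad. A row lasts 1/10 s, in which the tool goes at most 50 mm and 8.59 degrees, less where a joint would pass 70% of its speed; a pose out of reach is approached as far as the arm can. A call with a number of a shift or a turn outside -1 to 1 is refused whole. A call with a gripper value outside its range is refused whole. The fingers move at their own pace and stop on an object; the grip force is fixed at half the most. Time passes only in rows, so rows that repeat a pose let the fingers close. It gives the time, the measured TCP pose, the force and the opening at its end, in the units of the state.
- arm.read_state(): the state, without advancing time (a new reading comes with each control period).
- arm.get_image(name): name is "scene" or "top"; returns a dict with "img" (384x512x3 uint8, red, green, blue), "fx", "fy", "cx", "cy" (pixels), "pose" (4x4, takes a point from camera to world coordinates). Camera axes: x right, y up, looking along -z (the intrinsics and any distortion apply to the point x, -y, -z); pixel columns grow to the right and rows downward; lengths in mm; the calibration is good to about 2 mm. A picture is of the moment at which its call begins. There is no depth.
- arm.job_done(): hands the job in, once; it reports no verdict.
Trained networks look in a picture, given as the dict that the camera call returned (one of the last four; its "shot" number tells which), for a name from the list of things; names that differ only in an ending like _2 or _b are one class to them, and where a whole thing is asked for, a point or a joint stands for the part that bears it (a point fixed in the world has none). Each returns a list of dicts, best first, with "conf" (0 to 1); they miss things now and then, are a little off and sometimes report something else, mostly with a low value. They report only what shows in the picture. A call takes as long as a camera call. They do not tell look-alikes from the thing itself.
- arm.outline_of(label, picture): "pixels" (384x512 bool, what is visible of it) and "box" ([centre column, centre row, width, height] in pixels, round what is visible of it).
- arm.mark_of(label, picture): "at" ([column, row] in pixels: a listed point, or the origin of a listed thing).
The state is a dict: "clock": time; "joints": joint angles; "joint_vel": joint speeds; "joint_efforts": joint torques, N m; "position": TCP position; "ee_rot": TCP orientation; "contact_force": force on the tool from outside, world axes, zero at the start; "wrist_torque": the same for the moment, N m; "gripper_width": finger opening in mm.
Only numpy, scipy, OpenCV 4.12 (cv2) and the standard library are available. Lean on these libraries where they do the work, as an engineer would, in place of code of your own. Each camera call takes 0.05 s, during which the arm holds its last target.

### The job

Put the tablet away to charge. It lies flat on its sloping stand and is too wide to grip across, so slide it sideways along the ledge, still lying on the stand, until one end (either one) sticks out well past the board, pinch that end and lift the tablet clear; then lower it, standing on a long edge, into the middle of the dock's slot and let go only when it is down on the slot's floor. Keep off the lamp over the stand and leave the other things on the table where they are.

Things in the scene. Friction and masses are not known exactly. Their poses are not given: they have to be found in the camera images.
- tablet_mid (a point): Centre of the loose tablet, a plain grey slab 105 x 150 x 8 mm with a dark screen, 0.15 to 0.29 kg. x runs along the 105 mm side, y along the 150 mm side, z out of the screen. At the start it lies in the stand, back on the board, lower long edge on the ledge: x points down the slope, y along the ledge, z out of the face. Friction on the stand about 0.6.
- stand: Fixed aluminium tablet stand, facing left and away from the robot. Origin on the table under it; x out of its front, y along the ledge, z up. Its board is 200 mm wide (y -100 to +100 mm), 5 mm thick, sloping at 60 degrees: the face rises from (x 30, z 30) mm at the ledge to (x -25, z 125) mm at the top. Face normal (0.866, 0, 0.5).
- ledge (a point): Where face and ledge meet, mid-stand: (30, 0, 30) mm in the stand's frame, same axes. The ledge is 14 mm deep, with no end stops. Behind the board are only a prop and foot within 75 mm of the middle, so an overhanging end can be pinched with one finger in front and one behind, the tool pointing down along the slope (30 degrees from vertical).
- lamp: White lamp fixed to the stand (same frame as the stand). Its bar, 24 mm deep, 310 mm long along y, 14 mm high, hangs over the tablet: centre at (27, 0, 292) mm. A stem 10 mm thick goes from the bar's middle forward to (125, 0, 230) mm and down to the foot. An upright gripper at the tablet would hit the bar.
- dock: Fixed grey charging dock, foot 90 x 120 mm, left or right of the stand. Origin on the table under its middle; z up, y along the slot. The slot is 120 mm long, 16 mm wide, its ends open, between walls whose tops flare out to 37 mm and end 60 mm above the table. A tablet on its long edge in it has its top 117 mm above the table, juts out 15 mm at either end and may lean up to 15 degrees.
- slot (a point): Middle of the slot's floor, 12 mm above the table, same axes as the dock.
- fan: Bystander: blue small desk fan on a round foot, 72 mm foot, 168 mm high, on the other side from the dock. Origin at the centre of its underside.
- cover: Bystander: black phone cover, open shallow tray 160 x 80 x 11 mm. Origin at the centre of its underside.
- mug: Bystander: white mug, 80 mm wide with a handle, 90 mm high. Origin at the centre of its underside.
- pen_pot: Bystander: dark steel pot, 72 mm wide, 100 mm high. Origin at the centre of its underside.
- notebook: Bystander: grey notebook 150 x 105 x 14 mm. Origin at the centre of its underside.
- speaker: Bystander: grey round loudspeaker, 76 mm wide, 45 mm high. Origin at the centre of its underside.
Mind the look-alikes: they are no part of the job. Leave any red look-alike of the part that bears tablet_mid alone. Leave any orange look-alike of the dock alone.

How it is judged:
By the outcome, as a careful person would: the job done as asked, in the order asked, and still so for the second after the job is handed in, with the robot touching nothing.
It also fails if it takes over 72 s, if anything falls off the work surface, if the arm or the gripper's body presses on something with over 40 N, if the wrist force passes 120 N, or if a joint passes its speed limit or range.

## Working session

There is one attempt and no reset: what is moved stays moved. The work goes in short steps, Python scripts to look and compute and a tool call to move; the robot and the scene stay as the last step left them, time stands still between calls to the robot, and variables do not carry over. Pictures are saved under pics/ and viewed, and the job is handed in when it is done.

Besides the shell and the picture viewer there is one more tool, called after ">>>" as name(argument=value, ...), one argument or row to a line, values as JSON. apply_moves: Moves the arm, as the interface text tells. Shifts and turns lie within -1 to 1; 1 stands for 100 mm of shift or 0.5 rad of turn. Its arguments: {"type":"object","properties":{"increments":{"type":"array"}},"required":["increments"]}

```bash
ls; mkdir -p pics; python3 - <<'E'
from bench import arm
import cv2, numpy as np, json
s=arm.read_state(); print({k:np.round(v,3).tolist() for k,v in s.items()})
for n in ("scene","top"):
    p=arm.get_image(n); cv2.imwrite(f"pics/{n}0.png",cv2.resize(p["img"][...,::-1],(800,600),interpolation=cv2.INTER_CUBIC))
    print(n,p.keys(),p["fx"],p["fy"],p["cx"],p["cy"],np.round(p["pose"],3).tolist(), p.get("shot"))
    for l in ["tablet_mid","stand","ledge","lamp","dock","slot","fan","cover","mug","pen_pot","notebook","speaker"]:
        print(l,[(np.round(m["at"],1).tolist(),round(m["conf"],2)) for m in arm.mark_of(l,p)],[(np.round(m["box"],0).tolist(),round(m["conf"],2)) for m in arm.outline_of(l,p)])
E
```

```text
pics
{'clock': 0.0, 'joints': [-0.845, 0.386, 0.007, -0.001, -1.194, -0.259], 'joint_vel': [-0.001, 0.001, 0.0, -0.0, -0.001, 0.002], 'joint_efforts': [0.0, -39.229, 18.84, 4.186, -0.005, -0.0], 'position': [281.018, -557.603, 230.218], 'ee_rot': [-0.231, 0.973, 0.001, -0.0], 'contact_force': [-0.417, 0.4, -0.052], 'wrist_torque': [-0.025, 0.006, -0.002], 'gripper_width': 85.782}
scene dict_keys(['img', 'fx', 'fy', 'cx', 'cy', 'pose', 'shot']) 356.0942791482413 356.0942791482413 256.46168314189117 190.55764764056315 [[0.78, -0.405, 0.478, 1074.122], [0.626, 0.485, -0.61, -625.63], [0.015, 0.775, 0.632, 766.414], [0.0, 0.0, 0.0, 1.0]] 1
tablet_mid [([243.5, 199.2], 0.94), ([139.2, 210.2], 0.74)] [([139.0, 213.0, 55.0, 39.0], 0.9), ([245.0, 201.0, 35.0, 46.0], 0.76), ([251.0, 173.0, 86.0, 129.0], 0.42)]
stand [([243.8, 215.8], 0.73)] [([251.0, 172.0, 85.0, 134.0], 0.79)]
ledge [([252.0, 208.3], 0.93)] [([252.0, 174.0, 83.0, 132.0], 0.69)]
lamp [] [([258.0, 156.0, 56.0, 102.0], 0.56)]
dock [([148.6, 270.6], 0.72), ([332.3, 188.0], 0.58), ([79.3, 252.3], 0.55)] [([80.0, 243.0, 37.0, 47.0
[... 1505 characters left out ...]
79)] [([396.0, 284.0, 42.0, 47.0], 0.72), ([367.0, 219.0, 43.0, 46.0], 0.71)]
slot [([393.0, 283.5], 0.88), ([369.2, 217.9], 0.77)] [([392.0, 282.0, 46.0, 44.0], 0.85)]
fan [([174.4, 223.4], 0.61)] [([171.0, 223.0, 36.0, 21.0], 0.87)]
cover [([341.2, 133.0], 0.66)] [([345.0, 135.0, 50.0, 47.0], 0.61), ([266.0, 184.0, 81.0, 103.0], 0.59)]
mug [([179.0, 148.3], 0.71)] [([173.0, 147.0, 30.0, 28.0], 0.86)]
pen_pot [([389.0, 166.6], 0.81)] [([398.0, 164.0, 26.0, 27.0], 0.98)]
notebook [([278.5, 120.8], 0.63)] [([280.0, 120.0, 38.0, 50.0], 0.89)]
speaker [([118.9, 177.3], 0.89), ([261.2, 194.0], 0.65), ([271.7, 193.8], 0.34)] [([116.0, 178.0, 27.0, 22.0], 0.66), ([170.0, 221.0, 35.0, 21.0], 0.39)]
```

View pics/scene0.png

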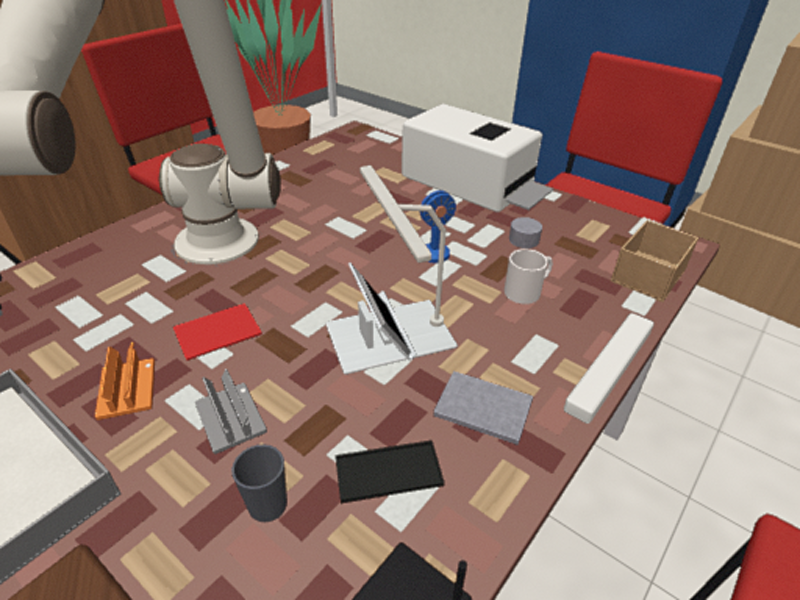

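View pics/top0.png

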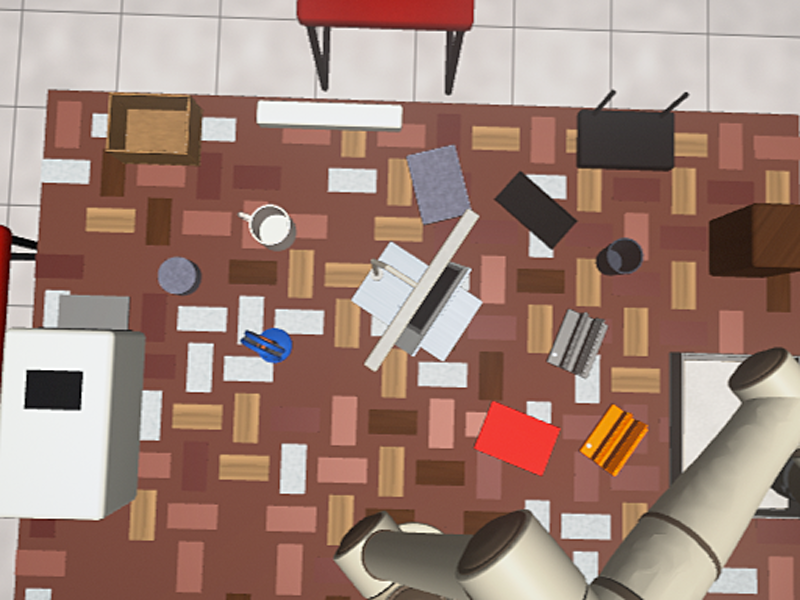

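The scene view shows the stand with the lamp at about (390,320), the grey dock at (230,410), and the red and orange look-alikes at (217,332) and (125,385). In the top view the stand is at (430,295) and the dock at (578,342). I'll zoom in next.

```bash
python3 - <<'E'
from bench import arm
import cv2, numpy as np
p=arm.get_image("top")["img"]; q=arm.get_image("scene")["img"]
np.save("top.npy",p);np.save("scene.npy",q)
def crop(im,c0,r0,w,h,k,fn):
    a=cv2.resize(im[r0:r0+h,c0:c0+w,::-1],None,fx=k,fy=k,interpolation=cv2.INTER_CUBIC)
    for i in range(0,w,10): cv2.putText(a,str(c0+i),(i*k,8),0,.3,(0,255,255),1); cv2.line(a,(i*k,10),(i*k,14),(0,255,255),1)
    for i in range(0,h,10): cv2.putText(a,str(r0+i),(0,i*k+4),0,.3,(0,255,255),1)
    cv2.imwrite(fn,a)
crop(p,220,128,98,115,5,"pics/t1.png")
crop(p,335,190,70,60,8,"pics/t2.png")
crop(q,205,95,100,150,4,"pics/s1.png")
crop(q,115,225,65,70,8,"pics/s2.png")
E
```

```text
(no output)
```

View pics/t1.png

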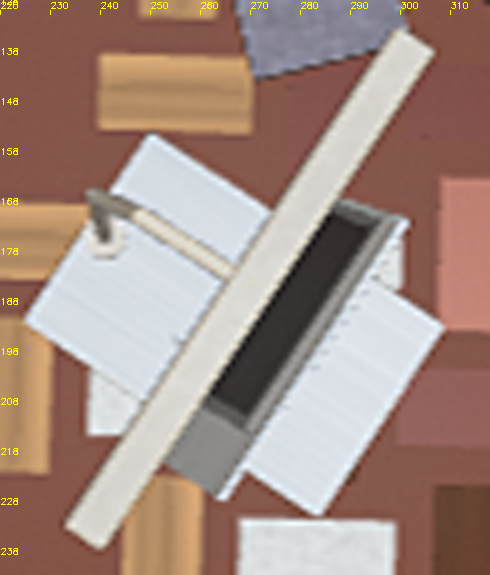

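View pics/t2.png

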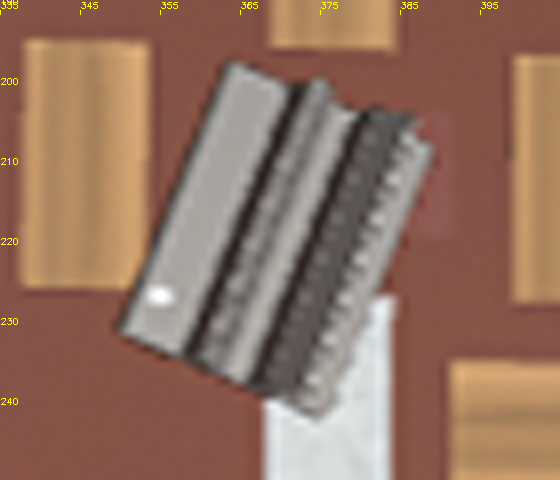

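View pics/s1.png

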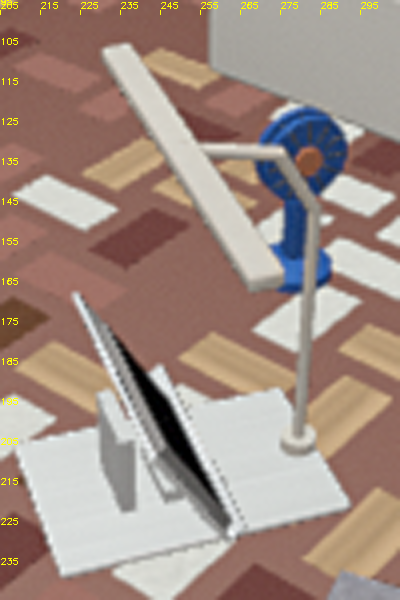

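View pics/s2.png

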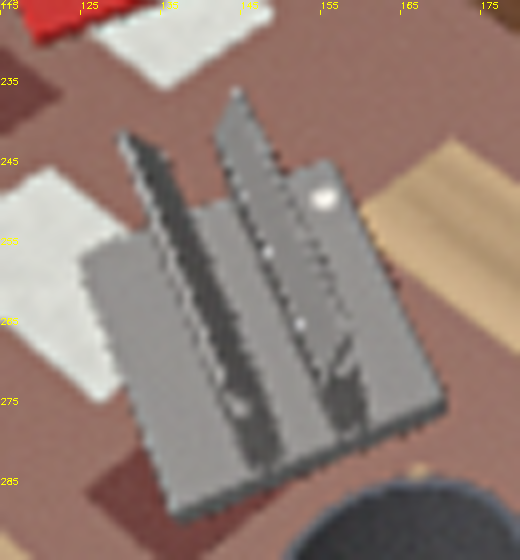

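```bash
cat > h.py <<'E'
import numpy as np, cv2
from bench import arm
from scipy.optimize import least_squares
from scipy.spatial.transform import Rotation as R
CAM={"scene":dict(f=356.0942791482413,cx=256.46168314189117,cy=190.55764764056315),
"top":dict(f=429.5074930950225,cx=256.99094942446897,cy=190.35964181886789)}
def loadposes():
    for n in CAM:
        p=arm.get_image(n); CAM[n]["P"]=np.array(p["pose"])
def proj(n,X):
    c=CAM[n];X=np.atleast_2d(X);q=(X-c["P"][:3,3])@c["P"][:3,:3]
    return np.c_[c["cx"]+c["f"]*q[:,0]/-q[:,2], c["cy"]+c["f"]*-q[:,1]/-q[:,2]]
def ray(n,uv):
    c=CAM[n];d=np.array([(uv[0]-c["cx"])/c["f"],-(uv[1]-c["cy"])/c["f"],-1]);return c["P"][:3,3],c["P"][:3,:3]@d
def plane(n,uv,nrm,p0):
    o,d=ray(n,uv);return o+d*np.dot(nrm,np.array(p0)-o)/np.dot(nrm,d)
def T(p,L):
    c,s=np.cos(p[2]),np.sin(p[2]);L=np.atleast_2d(L);return L@np.array([[c,s,0],[-s,c,0],[0,0,1]])+[p[0],p[1],0]
E
cat > fit.py <<'E'
from h import *
loadposes()
import pickle; pickle.dump(CAM,open("cam.pkl","wb"))
def cr(c0,r0,k,x,y): return (c0+(x+.5)/k-.5, r0+(y+.5)/k-.5)
t1=lambda x,y:("top",cr(220,128,5,x,y)); t2=lambda x,y:("top",cr(335,190,8,x,y))
s1=lambda x,y:("scene",cr(205,95,4,x,y)); s2=lambda x,y:("scene",cr(115,225,8,x,y))
S=[((39,-155,299),t1(401,28)),((15,-155,299),t1(435,52)),((39,155,299),t1(65,524)),((15,155,299),t1(100,550)),
((15,155,299),s1(102,48)),((39,155,299),s1(130,44)),((15,-155,285),s1(250,290)),((39,-155,299),s1(285,272)),
((-29.3,-100,122.5),t1(408,220)),((-25,-100,125),s1(75,293)),((125,0,0),t1(105,243)),((125,0,0),s1(298,447))]
D=[((-45,60,12),t2(120,330)),((-45,-60,12),t2(232,62)),((45,60,12),t2(322,418)),((45,-60,12),s2(175,508)),((-45,-60,12),s2(443,396)),((45,60,12),s2(80,258)),((-45,60,12),s2(330,160))]
D2=D
def fit(obs,x0,cams):
    obs=[o for o in obs if o[1][0] in cams]
    f=lambda p:np.concatenate([proj(n,T(p,L))[0]-uv for L,(n,uv) in obs])
    r=least_squares(f,x0,loss="soft_l1");return r.x,np.round(f(r.x).reshape(-1,2),1).tolist()
for nm,obs,x0 in (("stand",S,(460,40,.9)),("dock",D,(400,-220,.9))):
    for c in (("top",),("scene",),("top","scene")):
        x,e=fit(obs,x0,c);print(nm,c,np.round(x,3),e)
E
python3 fit.py
```

```text
stand ('top',) [535.776 -11.931 -36.69 ] [[-0.5, -0.8], [0.5, -0.4], [-0.7, 0.5], [0.1, 0.6], [0.4, 0.7], [0.2, -0.7]]
stand ('scene',) [535.243 -10.655   1.009] [[-0.4, -1.4], [0.4, -1.4], [-1.0, 0.5], [0.2, -1.7], [19.8, 39.6], [-0.5, 0.6]]
stand ('top', 'scene') [535.818 -11.717   1.009] [[-0.6, -0.8], [0.4, -0.4], [-0.8, 0.5], [0.0, 0.6], [-0.5, -1.2], [0.3, -1.3], [-1.1, 0.8], [0.1, -1.4], [0.4, 0.7], [19.7, 39.9], [0.1, -0.7], [-0.6, 0.9]]
dock ('top',) [ 469.617 -292.862    2.06 ] [[31.1, -0.4], [0.0, -0.4], [-19.0, 1.1]]
dock ('scene',) [ 410.413 -275.818    3.752] [[1.7, -61.7], [-1.8, -46.0], [-0.8, 0.9], [0.8, 15.2]]
dock ('top', 'scene') [ 475.267 -325.575    6.24 ] [[0.9, 0.2], [24.2, 36.4], [-22.7, -38.7], [1.3, 0.3], [-52.3, -5.1], [51.3, 3.5], [-0.3, -1.0]]
```

```bash
python3 - <<'E'
s=open("fit.py").read()
i=s.index("D=[");j=s.index("D2=D")
s=s[:i]+"D=[((45,60,12),t2(120,330)),((45,-60,12),t2(232,62)),((-45,60,12),t2(322,418)),((-45,-60,12),s2(175,508)),((45,-60,12),s2(443,396)),((-45,60,12),s2(80,258)),((45,60,12),s2(330,160))]\n"+s[j:]
s=s.replace("(-25,-100,125),s1(75,293)","(-25,100,125),s1(75,293)").replace("(400,-220,.9)","(470,-290,1.1)")
s+='''
st,_=fit(S,(536,-12,1.),("top","scene"))
n=T((0,0,st[2]),(.866,0,.5))[0]
for nm,uv in (("top",(273.1,187.2)),("scene",(243.5,199.2))):
    P0=T(st,(30,0,30))[0]+8*n
    X=plane(nm,uv,n,P0); c,s_=np.cos(st[2]),np.sin(st[2]); d=X-[st[0],st[1],0]
    print(nm,"tablet in stand",c*d[0]+s_*d[1],-s_*d[0]+c*d[1],d[2])
sf=lambda s,y,h:T(st,(30-.5*s+.866*h,y,30+.866*s+.5*h))[0]
for nm,im,c0,r0,k,w,h in (("top","top.npy",220,128,5,98,115),("scene","scene.npy",205,95,4,100,150)):
    a=cv2.resize(np.load(im)[r0:r0+h,c0:c0+w,::-1],None,fx=k,fy=k,interpolation=cv2.INTER_CUBIC)
    def poly(pts,col):
        q=(proj(nm,np.array(pts))-[c0,r0]+.5)*k-.5
        cv2.polylines(a,[np.round(q).astype(int)],True,col,1)
    poly([sf(0,-100,0),sf(110,-100,0),sf(110,100,0),sf(0,100,0)],(0,0,255))
    yc=-12
    poly([sf(0,yc-75,8),sf(105,yc-75,8),sf(105,yc+75,8),sf(0,yc+75,8)],(0,255,0))
    cv2.imwrite(f"pics/ov_{nm}.png",a)
'''
open("fit.py","w").write(s)
E
python3 fit.py
```

```text
stand ('top',) [535.776 -11.931 -36.69 ] [[-0.5, -0.8], [0.5, -0.4], [-0.7, 0.5], [0.1, 0.6], [0.4, 0.7], [0.2, -0.7]]
stand ('scene',) [538.543 -14.004   1.016] [[-0.7, -0.6], [0.2, -0.7], [-0.4, 1.6], [0.8, -0.7], [0.4, -0.4], [-0.4, 1.4]]
stand ('top', 'scene') [536.492 -12.101   1.013] [[-0.6, -1.1], [0.4, -0.8], [-0.5, 0.3], [0.4, 0.4], [-0.6, -1.1], [0.3, -1.2], [-0.7, 1.0], [0.4, -1.3], [0.4, 0.4], [0.4, -1.0], [0.2, -0.8], [-0.5, 0.9]]
dock ('top',) [ 471.991 -323.794    1.189] [[-0.3, 0.1], [0.0, -0.6], [0.3, 0.4]]
dock ('scene',) [ 475.615 -327.195    1.207] [[-0.3, 0.7], [0.9, 0.1], [-0.8, -0.5], [0.3, -0.5]]
dock ('top', 'scene') [ 473.792 -325.699    1.2  ] [[0.4, -0.2], [0.4, -1.1], [1.1, -0.2], [-0.4, -0.1], [0.7, -0.5], [-0.6, -1.3], [0.4, -1.1]]
top tablet in stand 16.224614459228132 -19.849834354067994 69.8582637566169
scene tablet in stand -10.630837648472887 -56.08428533705552 116.37190680715514
```

View pics/ov_top.png

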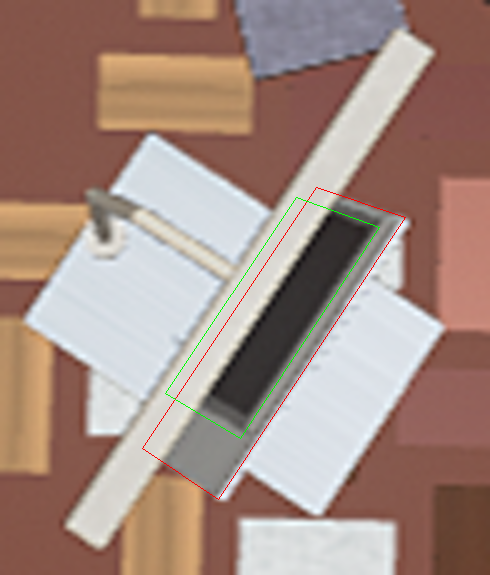

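View pics/ov_scene.png

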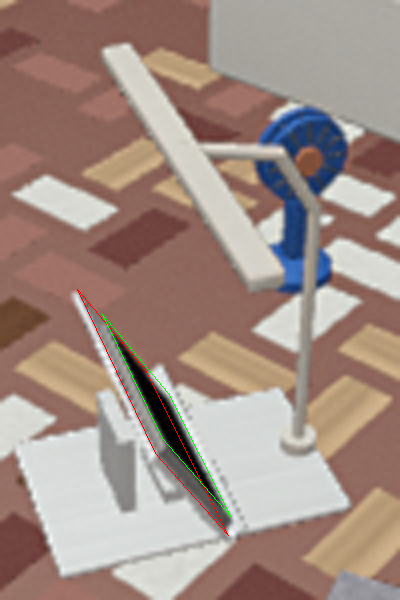

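The stand fit (536,-12, yaw 1.013) and the dock fit (474,-326, yaw 1.2) overlay the images well. The tablet centre is at y of about -12 on the ledge. I'll push it from its +y end toward -y.

```bash
cat > nav.py <<'E'
from h import *
ST=(536.5,-12.1,1.013); DK=(473.5,-325.5,1.197)
def V(v,yaw): return T((0,0,yaw),v)[0]
def sf(s,y,h): return T(ST,(30-.5*s+.866*h,y,30+.866*s+.5*h))[0]
n=V((.866,0,.5),ST[2]);ys=V((0,1,0),ST[2]);zt=V((.5,0,-.866),ST[2])
def frm(x,z):
    x=np.array(x)/np.linalg.norm(x);z=np.array(z)/np.linalg.norm(z);return R.from_matrix(np.c_[x,np.cross(z,x),z])
PUSH=frm(-n,zt); PINCH=frm(ys,zt); PINCH2=frm(-ys,zt)
def instand(X):
    d=np.array(X)-[ST[0],ST[1],0];c,s=np.cos(ST[2]),np.sin(ST[2])
    q=np.array([c*d[0]+s*d[1]-30,-s*d[0]+c*d[1],d[2]-30]);return np.round([-.5*q[0]+.866*q[2],q[1],.866*q[0]+.5*q[2]],1)
def go(pos,rot):
    s=arm.read_state();R0=R.from_quat(s["ee_rot"]);
    d=R0.inv().apply(np.array(pos)-s["position"])/100; r=(R0.inv()*rot).as_rotvec()/.5
    print("t",round(s["clock"],2),"pos",np.round(s["position"],1),"s,y,h",instand(s["position"]),"F",np.round(s["contact_force"],1),"w",round(s["gripper_width"],1),"j",np.round(s["joints"],2))
    print("  shift",np.round(d,3),"turn",np.round(r,3),"max",round(max(abs(np.r_[d,r])),2))
E
python3 -c "
from nav import *
go(sf(260,95,25),PUSH)"
```

```text
t 2.8 pos [ 281.3 -558.1  231.3] s,y,h [ 488.5  -72.5 -443.5] F [-0.3 -0.9 -0.5] w 85.2 j [-0.85  0.38  0.01  0.   -1.19 -0.26]
  shift [-3.573  4.132 -0.363] turn [-0.286 -1.021 -1.067] max 4.13
```

>>> apply_moves(
  increments=[
    [[-0.85, 0.98, -0.3, 0, 0, 0, -1], [-0.85, 0.98, -0.3, 0, 0, 0, -1], [-0.85, 0.98, -0.3, 0, 0, 0, -1]],
  ],
)

```text
clock: 3.1
position: [313.3, -430.4, 262.0]
ee_rot: [-0.232, 0.973, -0.0, 0.0]
contact_force: [0.5, -0.9, 0.1]
gripper_width: 44.3
```

>>> apply_moves(
  increments=[
    [[-0.85, 0.98, -0.3, 0, 0, 0, -1], [-0.85, 0.98, -0.3, 0, 0, 0, -1], [-0.85, 0.98, -0.3, 0, 0, 0, -1]],
  ],
)

```text
clock: 3.4
position: [345.1, -304.4, 292.5]
ee_rot: [-0.232, 0.973, -0.001, 0.001]
contact_force: [0.7, 0.1, 1.1]
gripper_width: 0.4
```

>>> apply_moves(
  increments=[
    [[-0.85, 0.98, 0, 0, -0.5, -0.5, -1], [-0.85, 0.98, 0, 0, -0.5, -0.5, -1], [-0.85, 0.98, 0, 0, -0.5, -0.5, -1], [-0.85, 0.98, 0, 0, -0.5, -0.5, -1]],
  ],
)

```text
clock: 3.8
position: [376.3, -178.8, 292.2]
ee_rot: [-0.35, 0.928, 0.029, 0.122]
contact_force: [-0.2, -0.8, -0.1]
gripper_width: -0.1
```

```bash
python3 -c "
from nav import *
go(sf(260,95,25),PUSH)"
```

```text
t 3.8 pos [ 376.3 -178.8  292.2] s,y,h [355.2  47.7 -90.8] F [-0.2 -0.8 -0.1] w -0.1 j [-0.19 -0.08 -0.36 -0.2  -1.13 -0.59]
  shift [-1.183  0.89   0.526] turn [-0.284 -0.552 -0.524] max 1.18
```

>>> apply_moves(
  increments=[
    [[-0.6, 0.6, 0, -0.28, -0.55, -0.52, -1], [-0.6, 0.6, 0, -0.28, -0.55, -0.52, -1], [-0.6, 0.6, 0, -0.28, -0.55, -0.52, -1], [-0.6, 0.6, 0, -0.28, -0.55, -0.52, -1], [-0.6, 0.6, 0, -0.28, -0.55, -0.52, -1]],
  ],
)

```text
clock: 4.3
position: [381.1, -98.3, 303.8]
ee_rot: [-0.464, 0.848, 0.124, 0.224]
contact_force: [-0.6, -0.6, 0.8]
gripper_width: -0.2
```

```bash
python3 -c "
from nav import *
go(sf(200,88,25),PUSH)"
```

```text
t 4.3 pos [381.1 -98.3 303.8] s,y,h [329.8  86.3 -23.6] F [-0.6 -0.6  0.8] w -0.2 j [-0.26 -0.09 -0.28 -0.52 -1.25 -0.17]
  shift [-0.493  0.026  1.296] turn [-0.005 -0.011 -0.02 ] max 1.3
```

>>> apply_moves(
  increments=[
    [[-0.45, 0.03, 0.95, 0, 0, -0.02, -1], [-0.45, 0.03, 0.95, 0, 0, -0.02, -1], [-0.45, 0.03, 0.95, 0, 0, -0.02, -1]],
  ],
)

```text
clock: 4.6
position: [423.3, -19.6, 240.6]
ee_rot: [-0.471, 0.844, 0.126, 0.222]
contact_force: [-0.9, -0.7, 0.3]
gripper_width: 0.0
```

>>> apply_moves(
  increments=[
    [[0, 0, 0.95, 0, 0, 0, -1], [0, 0, 0.95, 0, 0, 0, -1], [0, 0, 0.95, 0, 0, 0, -1], [0, 0, 0.95, 0, 0, 0, -1]],
  ],
)

```text
clock: 5.0
position: [449.9, 17.2, 161.6]
ee_rot: [-0.471, 0.844, 0.123, 0.225]
contact_force: [0.4, 0.4, -0.0]
gripper_width: -0.0
```

```bash
python3 -c "
from nav import *
go(sf(40,90,14),PUSH)
for c in ('scene','top'):
    cv2.imwrite(f'pics/a_{c}.png',cv2.resize(arm.get_image(c)['img'][80:280,150:350,::-1],None,fx=3,fy=3,interpolation=cv2.INTER_CUBIC))"
```

```text
t 5.0 pos [449.9  17.2 161.6] s,y,h [139.5  89.   21.7] F [ 0.4  0.4 -0. ] w -0.0 j [ 0.06  0.1  -0.46 -0.61 -0.78 -0.23]
  shift [0.071 0.011 0.995] turn [-0.002 -0.011  0.01 ] max 1.0
```

View pics/a_scene.png

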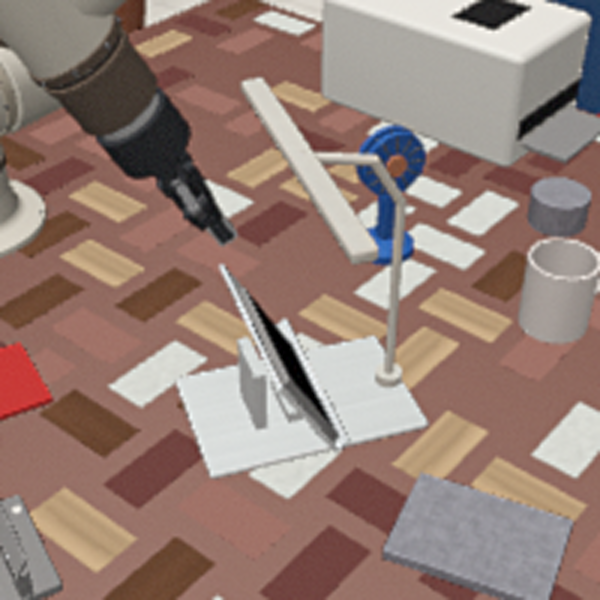

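View pics/a_top.png

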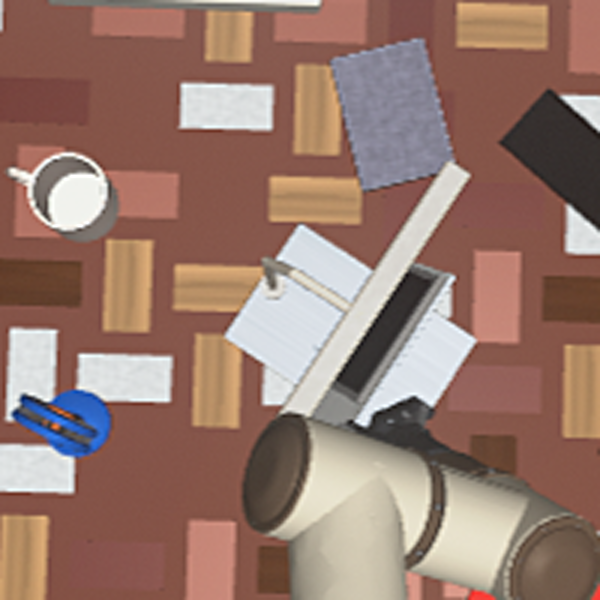

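The scene view shows the finger at the board's far top corner (225,240), clear of the bar. The top view agrees. I'll descend along the slope.

>>> apply_moves(
  increments=[
    [[0.02, 0.01, 0.5, 0, -0.01, 0, -1], [0.02, 0.01, 0.95, 0, -0.01, 0, -1], [0.02, 0.01, 0.95, 0, -0.01, 0, -1], [0.02, 0.01, 0.95, 0, -0.01, 0, -1]],
  ],
)

```text
clock: 5.5
position: [474.1, 56.1, 78.8]
ee_rot: [-0.47, 0.844, 0.124, 0.228]
contact_force: [-0.7, -1.0, 0.6]
gripper_width: 0.1
```

>>> apply_moves(
  increments=[
    [[0.03, 0, 0, 0, 0, 0, -1], [0.05, 0, 0, 0, 0, 0, -1], [0.05, 0, 0, 0, 0, 0, -1]],
  ],
)

```text
clock: 5.8
position: [474.0, 54.5, 79.8]
ee_rot: [-0.47, 0.842, 0.124, 0.232]
contact_force: [3.4, 9.9, 3.6]
gripper_width: -0.1
```

```bash
python3 -c "
from nav import *
go(sf(40,90,14),PUSH)
for c in ('scene','top'):
    cv2.imwrite(f'pics/b_{c}.png',cv2.resize(arm.get_image(c)['img'][130:260,200:330,::-1],None,fx=4.5,fy=4.5,interpolation=cv2.INTER_CUBIC))"
```

```text
t 5.8 pos [474.   54.5  79.8] s,y,h [46.5 88.3 19.2] F [3.4 9.9 3.6] w -0.1 j [ 0.11  0.27 -0.48 -0.77 -0.61 -0.07]
  shift [0.053 0.017 0.064] turn [-0.012  0.019  0.015] max 0.06
```

View pics/b_scene.png

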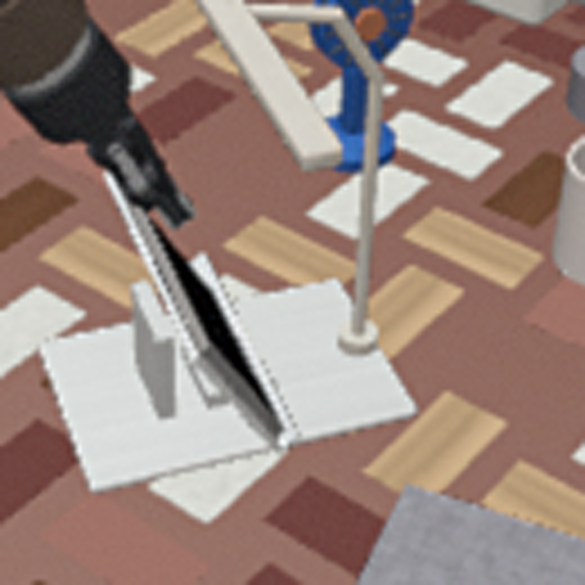

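View pics/b_top.png

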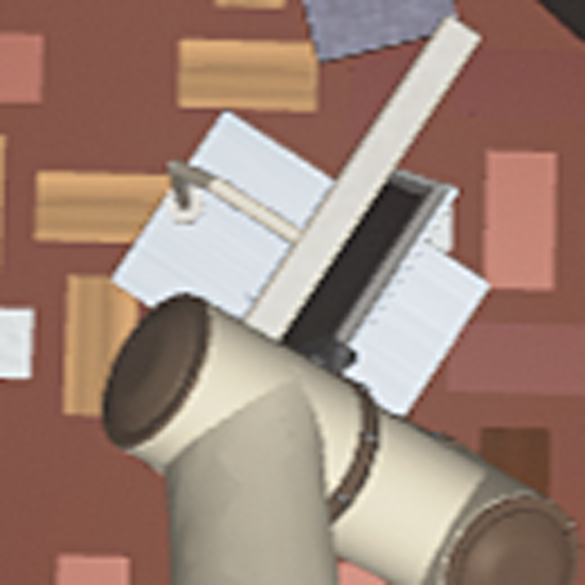

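The 10.6 N force at h of about 19 is along the board normal. I take it that the knuckles touch the board's top before the tip does. I'll back off and tilt the tool 10° so the tip goes in first.

>>> apply_moves(
  increments=[
    [[-0.1, 0, 0, 0, 0, 0, -1], [-0.1, 0, 0, 0, 0.35, 0, -1], [-0.1, 0.0, 0, 0, 0.35, 0, -1], [-0.1, 0.0, 0, 0, 0.35, 0, -1]],
  ],
)

```text
clock: 6.3
position: [476.4, 61.1, 83.4]
ee_rot: [-0.481, 0.859, 0.082, 0.155]
contact_force: [0.7, 0.5, -0.3]
gripper_width: 0.3
```

```bash
cat >> nav.py <<'E'
def tilt(a): a=np.radians(a);return frm(-(n*np.cos(a)+zt*np.sin(a)),zt*np.cos(a)-n*np.sin(a))
E
python3 -c "
from nav import *
go(sf(45,88,15),tilt(10))"
```

```text
t 6.3 pos [476.4  61.1  83.4] s,y,h [46.1 89.7 26.9] F [ 0.7  0.5 -0.3] w 0.3 j [ 0.29  0.26 -0.52 -0.43 -0.56 -0.5 ]
  shift [ 0.116 -0.016  0.031] turn [-0.011  0.007  0.018] max 0.12
```

Approach the face in small steps.

>>> apply_moves(
  increments=[
    [[0.05, 0, 0, 0, 0, 0.02, -1], [0.08, 0, 0.01, 0, 0, 0.02, -1], [0.11, 0, 0.02, 0, 0, 0.02, -1], [0.11, 0, 0.02, 0, 0, 0.02, -1]],
  ],
)

```text
clock: 6.7
position: [469.8, 50.9, 74.7]
ee_rot: [-0.474, 0.863, 0.084, 0.152]
contact_force: [0.1, -0.4, -0.1]
gripper_width: -0.0
```

>>> apply_moves(
  increments=[
    [[0.02, 0, 0, 0, 0, 0, -1], [0.02, 0, 0, 0, 0, 0, -1]],
  ],
)

```text
clock: 6.9
position: [469.1, 50.0, 74.2]
ee_rot: [-0.474, 0.863, 0.084, 0.152]
contact_force: [0.4, -0.7, 0.2]
gripper_width: -0.1
```

```bash
python3 -c "
from nav import *
go(sf(45,88,12),tilt(10))"
```

```text
t 6.9 pos [469.1  50.   74.2] s,y,h [44.7 90.1 10.8] F [ 0.4 -0.7  0.2] w -0.1 j [ 0.26  0.26 -0.54 -0.46 -0.55 -0.47]
  shift [-0.011 -0.021 -0.005] turn [-0.004  0.002 -0.015] max 0.02
```

>>> apply_moves(
  increments=[
    [[0.02, 0, 0, 0, 0, -0.01, -1], [0.02, 0, 0, 0, 0, -0.01, -1]],
  ],
)

```text
clock: 7.1
position: [468.8, 49.1, 74.0]
ee_rot: [-0.477, 0.861, 0.084, 0.153]
contact_force: [0.3, 2.0, -0.4]
gripper_width: 0.3
```

>>> apply_moves(
  increments=[
    [[0.01, 0, 0, 0, 0, 0, -1], [0.02, 0, 0, 0, 0, 0, -1]],
  ],
)

```text
clock: 7.3
position: [468.8, 48.8, 73.9]
ee_rot: [-0.477, 0.861, 0.084, 0.155]
contact_force: [2.1, 11.9, 1.6]
gripper_width: -0.1
```

```bash
python3 -c "
from nav import *
go(sf(45,88,10),tilt(10))"
```

```text
t 7.3 pos [468.8  48.8  73.9] s,y,h [45.1 89.7  9.7] F [ 2.1 11.9  1.6] w -0.1 j [ 0.26  0.26 -0.54 -0.46 -0.55 -0.45]
  shift [-0.003 -0.017  0.001] turn [-0.007  0.009  0.   ] max 0.02
```

>>> apply_moves(
  increments=[
    [[-0.04, 0, 0, 0, 0, 0, -1], [-0.04, -0.04, 0, 0, 0, 0, -1], [-0.04, -0.08, 0, 0, 0, 0, -1], [-0.04, -0.12, 0, 0, 0, 0, -1], [-0.04, -0.16, 0, 0, 0, 0, -1], [-0.04, -0.2, 0, 0, 0, 0, -1], [-0.04, -0.24, 0, 0, 0, 0, -1], [-0.04, -0.24, 0, 0, 0, 0, -1]],
  ],
)

```text
clock: 8.1
position: [490.6, 37.1, 74.5]
ee_rot: [-0.477, 0.862, 0.083, 0.153]
contact_force: [0.9, -0.0, 1.0]
gripper_width: 0.4
```

```bash
python3 -c "
from nav import *
go(sf(45,8,11),tilt(10))
for c in ('top',):
    cv2.imwrite(f'pics/c_{c}.png',cv2.resize(arm.get_image(c)['img'][130:260,200:330,::-1],None,fx=4.5,fy=4.5,interpolation=cv2.INTER_CUBIC))"
```

```text
t 8.1 pos [490.6  37.1  74.5] s,y,h [44.8 65.  11.4] F [ 0.9 -0.   1. ] w 0.4 j [ 0.22  0.3  -0.49 -0.45 -0.58 -0.43]
  shift [ 0.003 -0.57   0.001] turn [-0.008  0.003 -0.003] max 0.57
```

View pics/c_top.png

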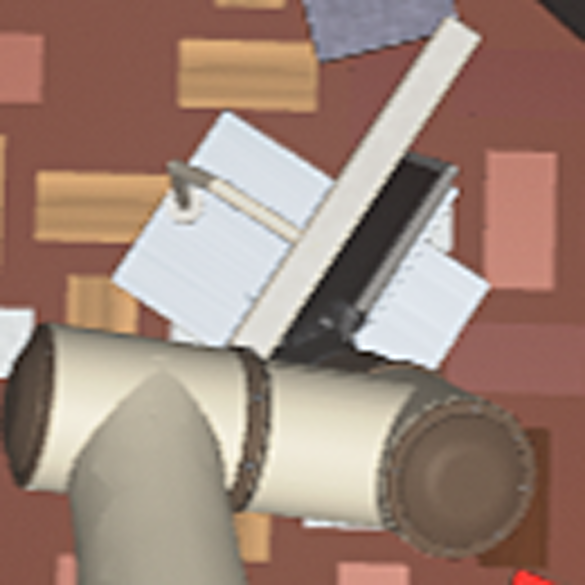

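```bash
python3 -c "
from nav import *
cv2.imwrite('pics/d_s.png',cv2.resize(arm.get_image('scene')['img'][60:260,130:330,::-1],None,fx=3,fy=3,interpolation=cv2.INTER_CUBIC))"
```

```text
(no output)
```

View pics/d_s.png

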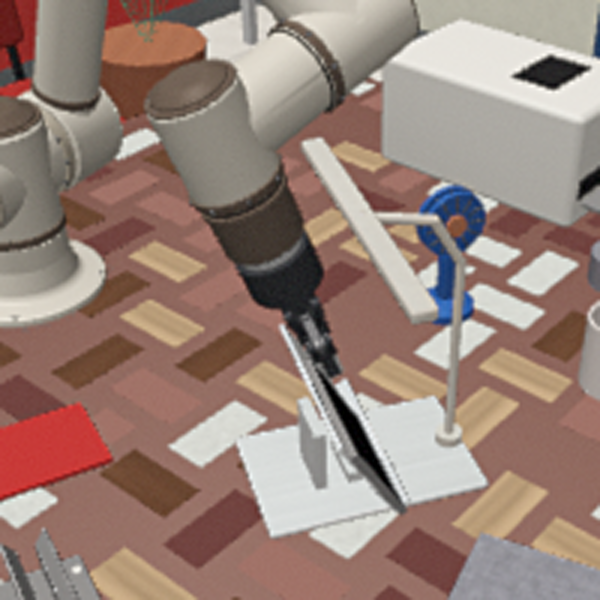

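The tablet is sliding straight along the ledge, its near end now at (400,510), and the arm is clear of the bar. I'll keep pushing.

>>> apply_moves(
  increments=[
    [[0, -0.04, 0, 0, 0, 0, -1], [0, -0.08, 0, 0, 0, 0, -1], [0, -0.12, 0, 0, 0, 0, -1], [0, -0.16, 0, 0, 0, 0, -1], [0, -0.2, 0, 0, 0, 0, -1], [0, -0.24, 0, 0, 0, 0, -1], [0, -0.28, 0, 0, 0, 0, -1], [0, -0.28, 0, 0, 0, 0, -1]],
  ],
)

```text
clock: 9.0
position: [514.2, 23.8, 75.1]
ee_rot: [-0.477, 0.861, 0.084, 0.154]
contact_force: [-0.2, 6.8, 3.2]
gripper_width: -0.1
```

```bash
python3 -c "
from nav import *
go(sf(45,8,11),tilt(10))
for c in ('scene','top'):
    cv2.imwrite(f'pics/e_{c}.png',cv2.resize(arm.get_image(c)['img'][60:260,150:350,::-1],None,fx=3,fy=3,interpolation=cv2.INTER_CUBIC))"
```

```text
t 9.0 pos [514.2  23.8  75.1] s,y,h [44.7 37.9 12.8] F [-0.2  6.8  3.2] w -0.1 j [ 0.18  0.33 -0.43 -0.45 -0.62 -0.39]
  shift [ 0.017 -0.299  0.001] turn [-0.004  0.006 -0.003] max 0.3
```

View pics/e_top.png

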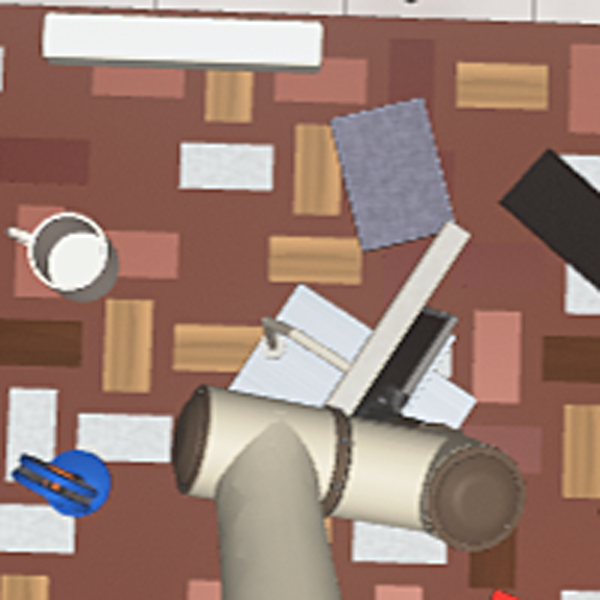

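View pics/e_scene.png

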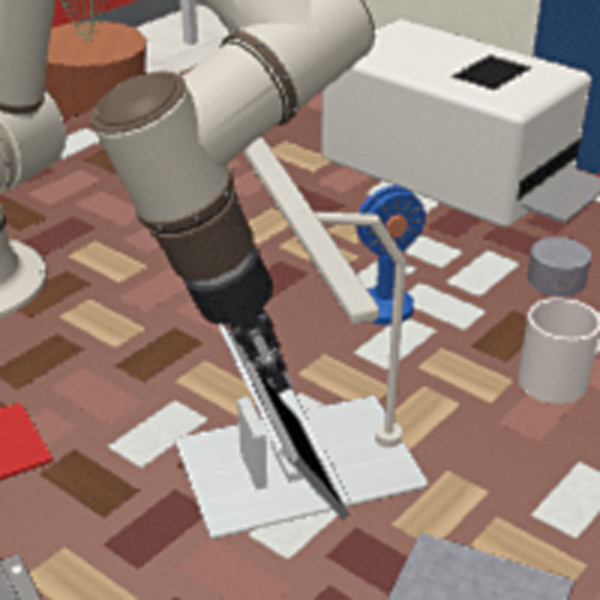

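```bash
cat >> nav.py <<'E'
import pickle
try: CAM.update(pickle.load(open("cam.pkl","rb")))
except Exception as e: print(e)
def overlay(yc,fn,cams=("scene","top"),box=(215,110,105,130),k=5):
    c0,r0,w,h=box; out=[]
    for nm in cams:
        a=cv2.resize(np.ascontiguousarray(arm.get_image(nm)["img"][r0:r0+h,c0:c0+w,::-1]),None,fx=k,fy=k,interpolation=cv2.INTER_CUBIC)
        for pts,col in (([sf(0,-100,0),sf(110,-100,0),sf(110,100,0),sf(0,100,0)],(0,0,255)),([sf(0,yc-75,8),sf(105,yc-75,8),sf(105,yc+75,8),sf(0,yc+75,8)],(0,255,0))):
            q=(proj(nm,np.array(pts))-[c0,r0]+.5)*k-.5
            cv2.polylines(a,[np.round(q).astype(int)],True,col,1)
        cv2.imwrite(f"pics/{fn}_{nm}.png",a)
E
python3 -c "
from nav import *
overlay(-51,'f')"
```

```text
(no output)
```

View pics/f_top.png

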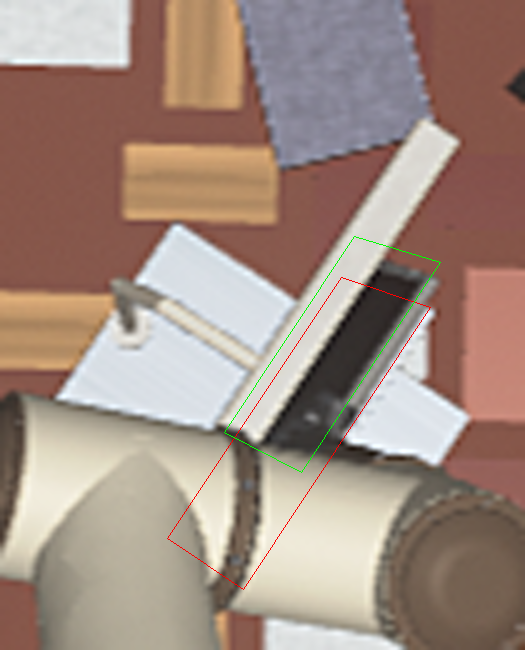

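View pics/f_scene.png

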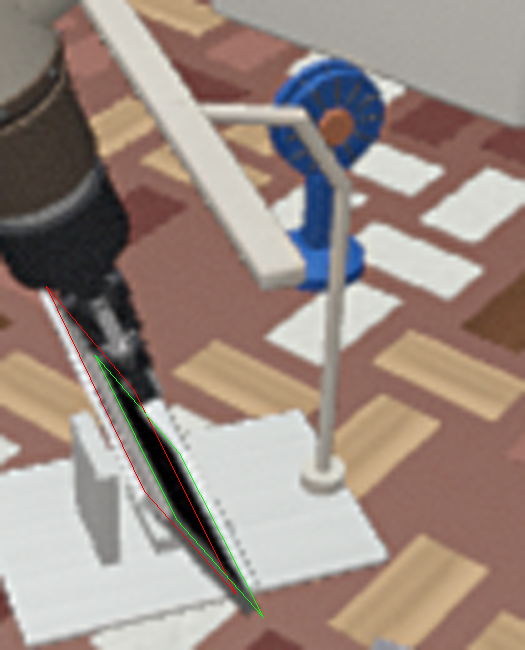

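The tablet centre is at about y = -42. It lags my assumption because the closed fingers are slimmer than I thought. I'll add a little tilt and push about 36 mm more.

>>> apply_moves(
  increments=[
    [[0, 0, 0, 0, 0.07, 0, -1], [0, -0.04, 0, 0, 0.07, 0, -1], [0, -0.08, 0, 0, 0.07, 0, -1], [0, -0.12, 0, 0, 0.07, 0, -1], [0, -0.16, 0, 0, 0.07, 0, -1], [0, -0.2, 0, 0, 0.07, 0, -1], [0, -0.2, 0, 0, 0.07, 0, -1]],
  ],
)

```text
clock: 9.9
position: [530.7, 13.0, 74.7]
ee_rot: [-0.478, 0.864, 0.076, 0.138]
contact_force: [0.2, 6.5, 1.5]
gripper_width: 0.3
```

```bash
python3 -c "
from nav import *
go(sf(45,0,11),tilt(12))
overlay(-62,'g')"
```

```text
t 9.9 pos [530.7  13.   74.7] s,y,h [44.6 18.2 12.2] F [0.2 6.5 1.5] w 0.3 j [ 0.17  0.35 -0.4  -0.4  -0.64 -0.44]
  shift [ 0.012 -0.182 -0.001] turn [-0.003  0.005 -0.004] max 0.18
```

View pics/g_top.png

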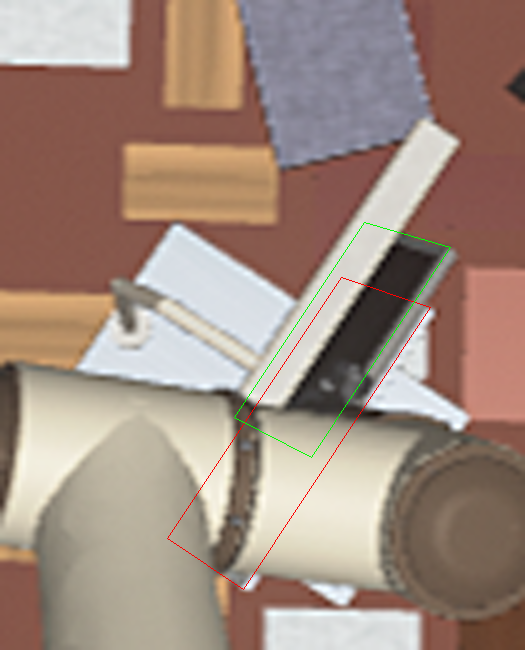

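View pics/g_scene.png

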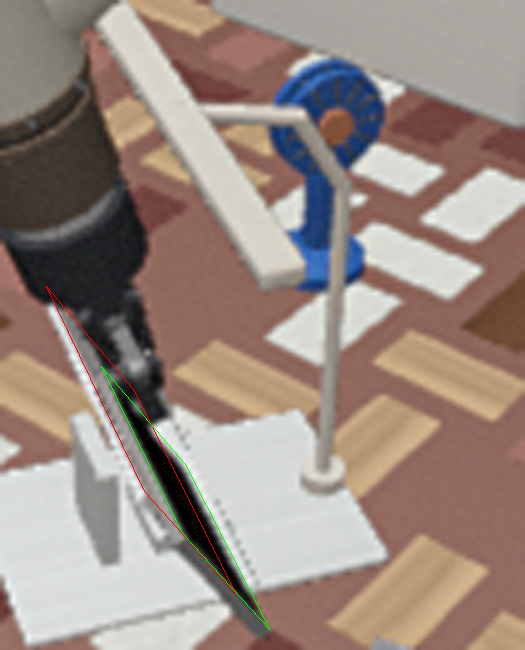

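>>> apply_moves(
  increments=[
    [[0, -0.04, 0, 0, 0, 0, -1], [0, -0.08, 0, 0, 0, 0, -1], [0, -0.12, 0, 0, 0, 0, -1], [0, -0.16, 0, 0, 0, 0, -1], [0, -0.18, 0, 0, 0, 0, -1], [0, -0.18, 0, 0, 0, 0, -1]],
  ],
)

```text
clock: 10.6
position: [545.5, 3.7, 74.7]
ee_rot: [-0.478, 0.864, 0.076, 0.138]
contact_force: [-0.5, 6.2, 2.6]
gripper_width: 0.0
```

```bash
python3 -c "
from nav import *
go(sf(45,0,11),tilt(12))
overlay(-80,'i')"
```

```text
t 10.6 pos [545.5   3.7  74.7] s,y,h [44.6  0.7 12.1] F [-0.5  6.2  2.6] w 0.0 j [ 0.15  0.38 -0.36 -0.39 -0.66 -0.42]
  shift [ 0.012 -0.007 -0.001] turn [-0.001  0.004 -0.004] max 0.01
```

View pics/i_top.png

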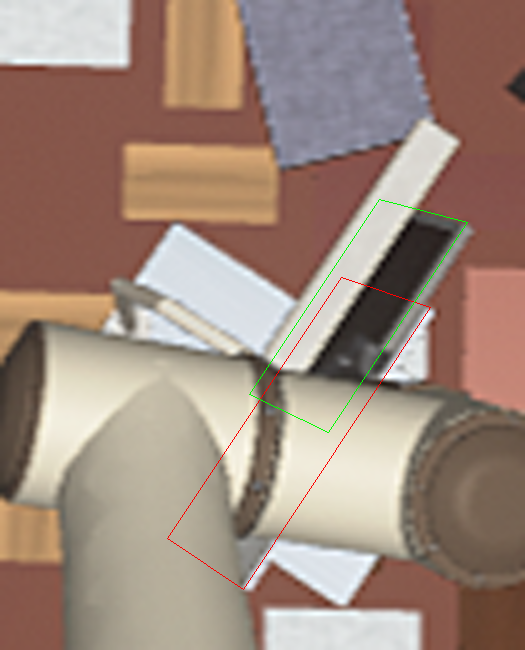

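View pics/i_scene.png

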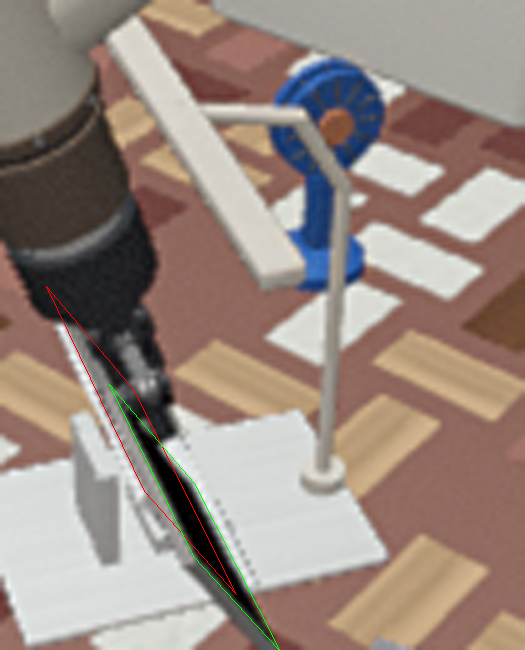

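The tablet is at about y = -80, so it overhangs the board by about 55 mm. I'll release and retreat up the slope.

>>> apply_moves(
  increments=[
    [[-0.05, 0.06, 0, 0, 0, 0, -1], [-0.15, 0.06, 0, 0, 0, 0, -1], [-0.15, 0.06, -0.4, 0, -0.2, 0, -1], [-0.15, 0.06, -0.8, 0, -0.4, 0, -1], [-0.15, 0.06, -0.95, 0, -0.42, 0, -1]],
  ],
)

```text
clock: 11.2
position: [533.2, -9.0, 172.9]
ee_rot: [-0.467, 0.845, 0.124, 0.23]
contact_force: [1.1, 0.4, -0.0]
gripper_width: -0.2
```

```bash
python3 -c "
from nav import *
go(sf(215,-60,5),PINCH)"
```

```text
t 11.2 pos [533.2  -9.  172.9] s,y,h [138.3   4.5  46.2] F [ 1.1  0.4 -0. ] w -0.2 j [-0.01  0.22 -0.28 -0.6  -0.86 -0.21]
  shift [ 0.407 -0.651 -0.764] turn [-0.004  0.02   3.139] max 3.14
```

>>> apply_moves(
  increments=[
    [[0.4, -0.1, -0.3, 0, 0, 0.2, -1], [0.4, -0.4, -0.76, 0, 0, 0.5, -1], [0.4, -0.65, -0.76, 0, 0, 0.8, 0.5], [0.4, -0.65, -0.76, 0, 0, 1, 0.5], [0.4, -0.65, -0.76, 0, 0, 1, 0.5]],
  ],
)

```text
clock: 11.7
position: [548.8, -103.7, 215.0]
ee_rot: [-0.244, 0.935, 0.177, 0.189]
contact_force: [-0.0, 0.4, 0.2]
gripper_width: 43.1
```

```bash
python3 -c "
from nav import *
go(sf(215,-128,4),PINCH)"
```

```text
t 11.7 pos [ 548.8 -103.7  215. ] s,y,h [210.9 -58.9   4.8] F [-0.   0.4  0.2] w 43.1 j [-0.19  0.26 -0.12 -0.56 -1.06 -0.62]
  shift [-0.325 -0.61  -0.04 ] turn [-1.000e-03  5.000e-03  2.137e+00] max 2.14
```

>>> apply_moves(
  increments=[
    [[-0.15, -0.3, -0.04, 0, 0, 0.3, 0.8], [-0.33, -0.61, -0.04, 0, 0, 0.6, 0.8], [-0.33, -0.61, -0.04, 0, 0, 0.9, 0.8], [-0.33, -0.61, -0.04, 0, 0, 1, 0.8]],
  ],
)

```text
clock: 12.1
position: [606.2, -141.7, 217.4]
ee_rot: [-0.005, 0.966, 0.219, 0.138]
contact_force: [0.2, 1.1, 0.6]
gripper_width: 76.8
```

>>> apply_moves(
  increments=[
    [[0, 0, 0, 0, 0, 0.3, 0.8], [0, 0, 0, 0, 0, 0.6, 0.8], [0, 0, 0, 0, 0, 0.9, 0.8], [0, 0, 0, 0, 0, 1, 0.8]],
  ],
)

```text
clock: 12.5
position: [605.6, -141.1, 218.1]
ee_rot: [0.234, 0.937, 0.246, 0.08]
contact_force: [-0.0, 0.1, 0.5]
gripper_width: 76.8
```

```bash
python3 -c "
from nav import *
go(sf(120,-128,4),PINCH)
for c in ('scene','top'):
    cv2.imwrite(f'pics/k_{c}.png',cv2.resize(arm.get_image(c)['img'][60:260,150:350,::-1],None,fx=3,fy=3,interpolation=cv2.INTER_CUBIC))"
```

```text
t 12.5 pos [ 605.6 -141.1  218.1] s,y,h [ 214.4 -126.9    5. ] F [-0.   0.1  0.5] w 76.8 j [-0.24  0.36  0.04 -0.55 -1.13 -1.61]
  shift [-0.009 -0.011  0.944] turn [0.001 0.002 0.137] max 0.94
```

View pics/k_top.png

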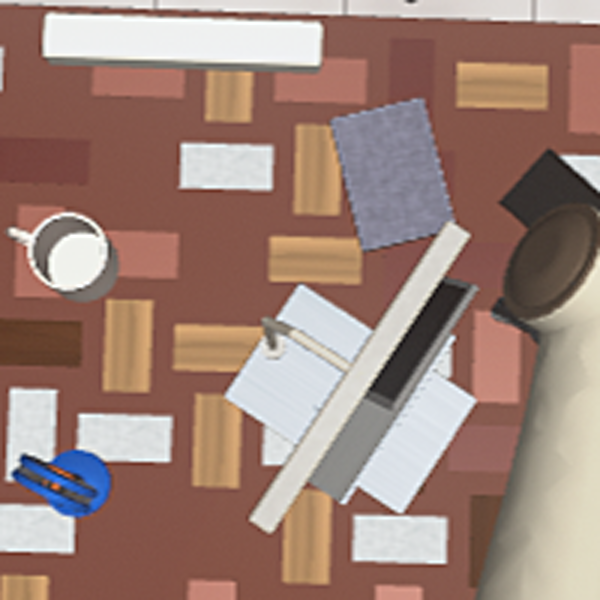

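View pics/k_scene.png

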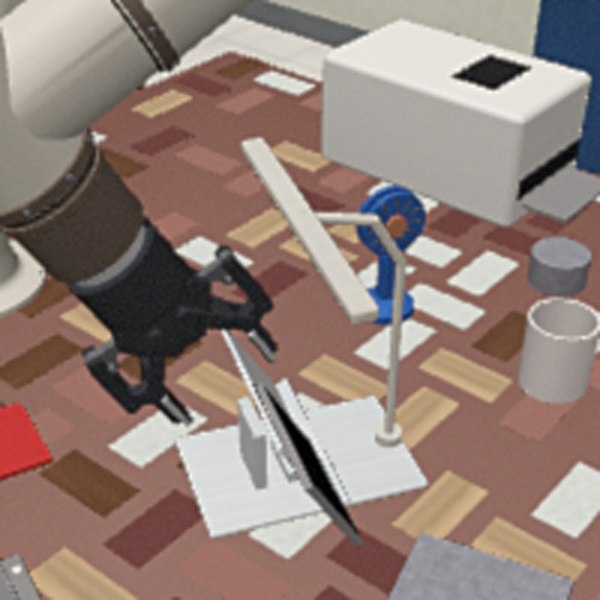

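The tablet overhangs on its own, its near end at about (355,540), and the gripper is open above it. I'll descend partway and check.

>>> apply_moves(
  increments=[
    [[0, -0.01, 0.4, 0, 0, 0.13, 0.8], [0, -0.01, 0.8, 0, 0, 0.13, 0.8], [0, -0.01, 0.8, 0, 0, 0.13, 0.8], [0, -0.01, 0.8, 0, 0, 0.13, 0.8]],
  ],
)

```text
clock: 13.0
position: [626.9, -108.4, 148.4]
ee_rot: [0.263, 0.93, 0.248, 0.072]
contact_force: [-1.1, 0.7, 1.0]
gripper_width: 76.7
```

```bash
python3 -c "
from nav import *
go(sf(56,-128,4),PINCH)
print(proj('scene',arm.read_state()['position']))
overlay(-80,'l',box=(215,120,110,130))"
```

```text
t 13.0 pos [ 626.9 -108.4  148.4] s,y,h [ 134.5 -127.7    3.9] F [-1.1  0.7  1. ] w 76.7 j [-0.18  0.44 -0.01 -0.59 -0.99 -1.64]
  shift [-0.003  0.001  0.785] turn [-0.     0.001  0.014] max 0.79
[[243.23651713 208.73346023]]
```

View pics/l_scene.png

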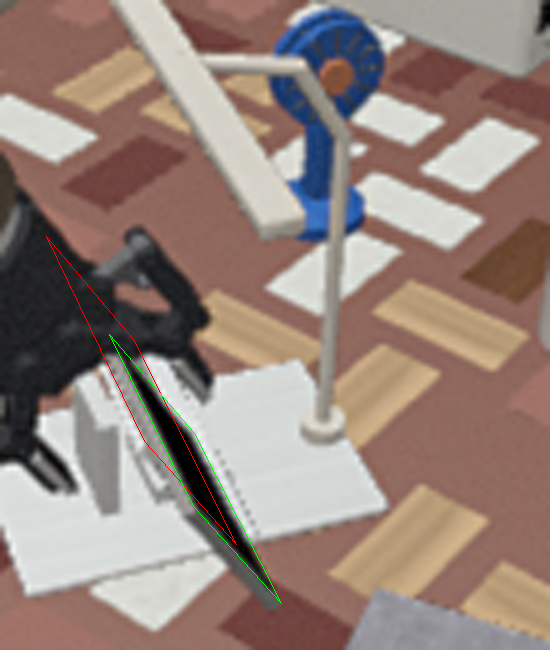

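View pics/l_top.png

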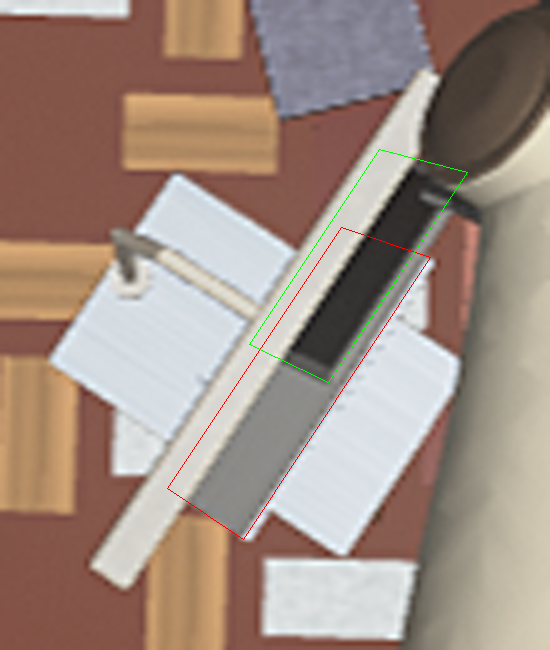

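```bash
python3 -c "
from nav import *
print(proj('top',[560,-215,364]), proj('top',sf(300,-128,4)))
for z in (300,350,400,450,500,550): 
    X=plane('top',(313,138),[0,0,1],[0,0,z]); print(z,np.round(X),instand(X), proj('scene',X))
cv2.imwrite('pics/m_s.png',cv2.resize(arm.get_image('scene')['img'][0:240,120:340,::-1],None,fx=2.5,fy=2.5,interpolation=cv2.INTER_CUBIC))
"
```

```text
[[364.80771754 181.37822202]] [[343.50971866 174.39678845]]
300 [674. -97. 300.] [ 248.4 -161.7  109.8] [[261.8480495  165.45801895]]
350 [664. -90. 350.] [ 291.3 -149.6  135.5] [[260.86881606 143.84086433]]
400 [655. -83. 400.] [ 334.2 -137.6  161.1] [[259.83150258 120.94155863]]
450 [645. -76. 450.] [ 377.1 -125.6  186.8] [[258.73078389  96.64254569]]
500 [635. -69. 500.] [ 420.1 -113.6  212.4] [[257.56066331  70.8114452 ]]
550 [625. -62. 550.] [ 463.  -101.6  238. ] [[256.31436335  43.29863989]]
```

View pics/m_s.png

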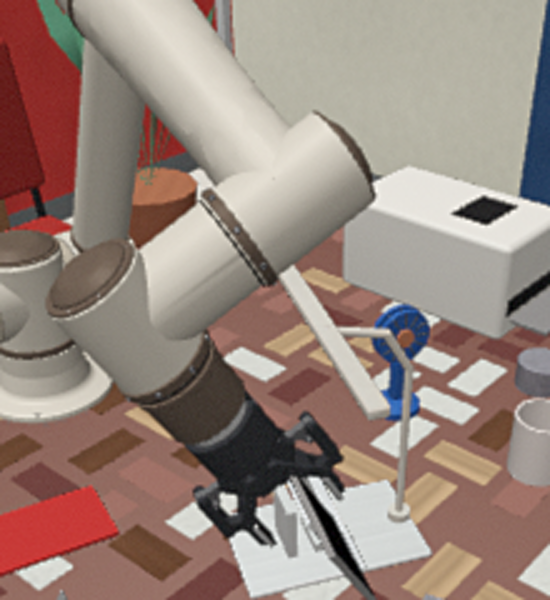

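The upper wrist link passes about 150 mm or more above the bar, so it's clear. I'll descend to the pinch height.

>>> apply_moves(
  increments=[
    [[0, 0, 0.3, 0, 0, 0.01, 0.8], [0, 0, 0.6, 0, 0, 0.01, 0.8], [0, 0, 0.77, 0, 0, 0.01, 0.8], [0, 0, 0.77, 0, 0, 0.01, 0.8], [0, 0, 0.77, 0, 0, 0.01, 0.8]],
  ],
)

```text
clock: 13.65
position: [648.3, -76.7, 83.5]
ee_rot: [0.266, 0.928, 0.249, 0.073]
contact_force: [0.2, -0.1, 0.8]
gripper_width: 77.1
```

```bash
python3 -c "
from nav import *
go(sf(56,-128,4),PINCH)
overlay(-80,'n',box=(215,120,110,130))"
```

```text
t 13.65 pos [648.3 -76.7  83.5] s,y,h [  59.1 -129.     4.6] F [ 0.2 -0.1  0.8] w 77.1 j [-0.13  0.53 -0.04 -0.64 -0.87 -1.61]
  shift [ 0.01  -0.006  0.031] turn [0.003 0.008 0.002] max 0.03
```

View pics/n_scene.png

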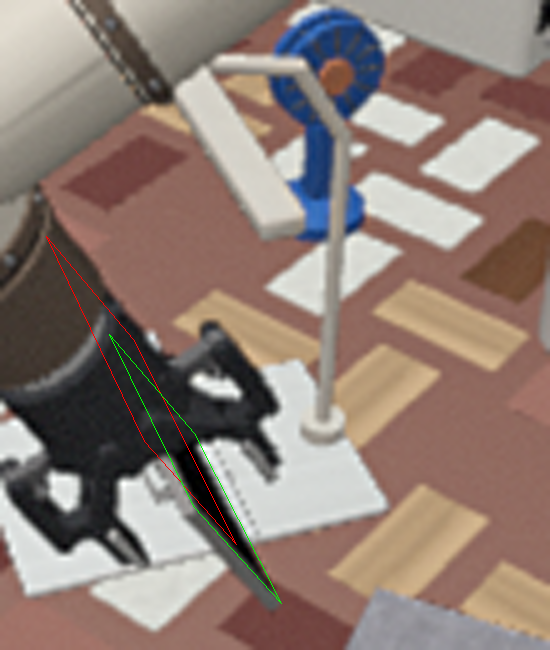

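The fingers straddle the overhanging end, so I'll close.

>>> apply_moves(
  increments=[
    [[0, 0, 0, 0, 0, 0, 0.2], [0, 0, 0, 0, 0, 0, -0.4], [0, 0, 0, 0, 0, 0, -1], [0, 0, 0, 0, 0, 0, -1], [0, 0, 0, 0, 0, 0, -1], [0, 0, 0, 0, 0, 0, -1], [0, 0, 0, 0, 0, 0, -1]],
  ],
)

```text
clock: 14.45
position: [647.7, -76.2, 82.5]
ee_rot: [0.266, 0.928, 0.249, 0.073]
contact_force: [-0.8, -1.3, 1.3]
gripper_width: 7.4
```

```bash
python3 -c "
from nav import *
go(sf(56,-128,4),PINCH)
overlay(-80,'o',box=(215,120,110,130))"
```

```text
t 14.45 pos [647.7 -76.2  82.5] s,y,h [  58.3 -128.3    4.1] F [-0.8 -1.3  1.3] w 7.4 j [-0.13  0.53 -0.04 -0.64 -0.87 -1.61]
  shift [ 0.003 -0.001  0.023] turn [ 0.003  0.005 -0.   ] max 0.02
```

View pics/o_scene.png

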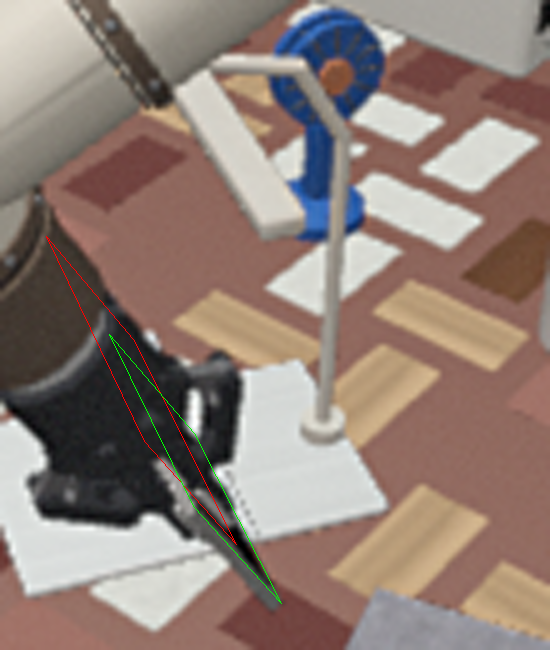

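Gripped at a width of 7.4 mm. I'll lift along the slope, drifting slightly off the face.

>>> apply_moves(
  increments=[
    [[0, 0.02, -0.05, 0, 0, 0, -1], [0, 0.03, -0.15, 0, 0, 0, -1], [0, 0.04, -0.25, 0, 0, 0, -1], [0, 0.05, -0.4, 0, 0, 0, -1], [0, 0.05, -0.55, 0, 0, 0, -1], [0, 0.05, -0.7, 0, 0, 0, -1], [0, 0.05, -0.85, 0, 0, 0, -1], [0, 0.05, -0.95, 0, 0, 0, -1]],
  ],
)

```text
clock: 15.35
position: [624.6, -113.6, 169.1]
ee_rot: [0.266, 0.928, 0.249, 0.074]
contact_force: [0.9, -0.2, -2.1]
gripper_width: 7.1
```

```bash
python3 -c "
from nav import *
go(sf(215,-128,0),PINCH)
for c in ('scene','top'):
    cv2.imwrite(f'pics/p_{c}.png',cv2.resize(arm.get_image(c)['img'][60:260,150:350,::-1],None,fx=3,fy=3,interpolation=cv2.INTER_CUBIC))"
```

```text
t 15.35 pos [ 624.6 -113.6  169.1] s,y,h [ 155.2 -128.4    9.4] F [ 0.9 -0.2 -2.1] w 7.1 j [-0.19  0.42  0.   -0.58 -1.02 -1.67]
  shift [ 0.002 -0.092 -0.598] turn [0.004 0.009 0.   ] max 0.6
```

View pics/p_scene.png

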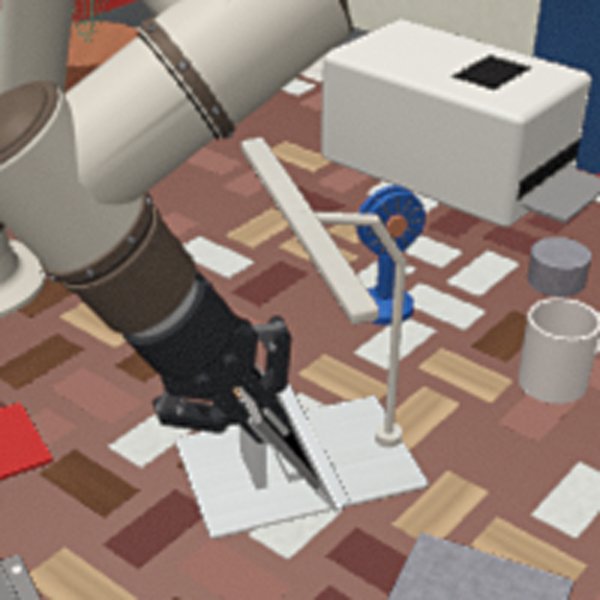

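View pics/p_top.png

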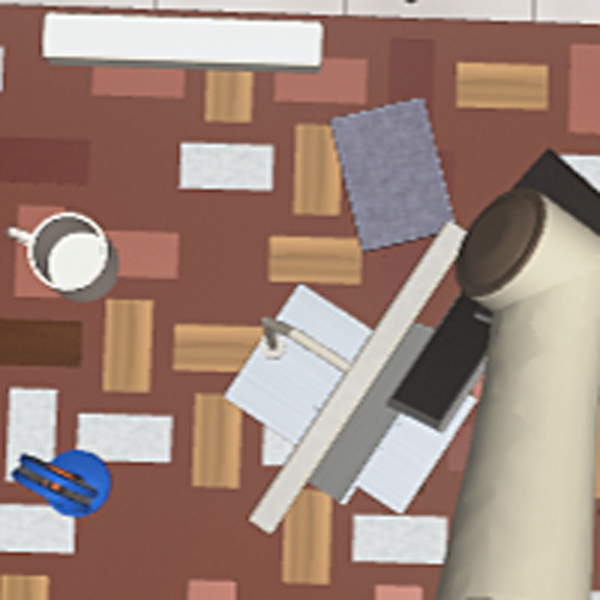

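Tablet held and clear. I'll lift further and back away from the lamp.

>>> apply_moves(
  increments=[
    [[0, -0.05, -0.2, 0, 0, 0, -1], [0, -0.15, -0.4, 0, 0, 0, -1], [0, -0.3, -0.6, 0, 0, 0, -1], [0, -0.45, -0.7, 0, 0, 0, -1], [0, -0.6, -0.7, 0, 0, 0, -1], [0, -0.75, -0.7, 0, 0, 0, -1], [0, -0.75, -0.7, 0, 0, 0, -1]],
  ],
)

```text
clock: 16.15
position: [569.9, -197.9, 187.2]
ee_rot: [0.268, 0.928, 0.249, 0.07]
contact_force: [-0.0, 0.1, -2.8]
gripper_width: 7.3
```

```bash
cat >> nav.py <<'E'
def dk(off,z,yaw=DK[2],c=DK): 
    y=V((0,1,0),yaw); return np.array([c[0],c[1],0])+y*off+[0,0,z]
def DOWN(yaw=DK[2]): return frm(V((0,1,0),yaw),(0,0,-1))
E
python3 -c "
from nav import *
go(dk(-48,210),DOWN())"
```

```text
t 16.15 pos [ 569.9 -197.9  187.2] s,y,h [ 221.2 -126.7  -68.6] F [-0.   0.1 -2.8] w 7.3 j [-0.35  0.39  0.01 -0.57 -1.14 -1.55]
  shift [-0.333 -1.187 -0.951] turn [ 1.046  0.092 -0.367] max 1.19
```

>>> apply_moves(
  increments=[
    [[-0.05, -0.3, -0.2, 0.1, 0, 0, -1], [-0.1, -0.5, -0.4, 0.25, 0, 0, -1], [-0.15, -0.65, -0.5, 0.4, 0, 0, -1], [-0.2, -0.8, -0.55, 0.55, 0.05, -0.15, -1], [-0.2, -0.8, -0.55, 0.6, 0.05, -0.2, -1]],
  ],
)

```text
clock: 16.65
position: [537.5, -289.9, 196.4]
ee_rot: [0.224, 0.968, 0.107, 0.032]
contact_force: [-0.3, 0.3, -3.0]
gripper_width: 7.4
```

```bash
python3 -c "
from nav import *
go(dk(-48,210),DOWN())"
```

```text
t 16.65 pos [ 537.5 -289.9  196.4] s,y,h [ 276.6 -147.9 -146.5] F [-0.3  0.3 -3. ] w 7.4 j [-0.35  0.39  0.   -0.24 -1.15 -1.58]
  shift [-0.063 -0.518 -0.256] turn [ 0.444  0.046 -0.161] max 0.52
```

>>> apply_moves(
  increments=[
    [[-0.02, -0.2, -0.1, 0.15, 0.02, -0.05, -1], [-0.04, -0.4, -0.2, 0.3, 0.04, -0.1, -1], [-0.06, -0.52, -0.25, 0.44, 0.05, -0.16, -1], [-0.06, -0.52, -0.25, 0.44, 0.05, -0.16, -1]],
  ],
)

```text
clock: 17.05
position: [517.6, -341.5, 209.6]
ee_rot: [0.186, 0.982, 0.002, -0.0]
contact_force: [-0.2, 0.2, -2.3]
gripper_width: 7.2
```

```bash
python3 -c "
from nav import *
go(dk(-48,150),DOWN())
for c,b in (('scene',(90,190,110,120)),('top',(320,150,110,110))):
    p=arm.get_image(c);c0,r0,w,h=b
    cv2.imwrite(f'pics/q_{c}.png',cv2.resize(p['img'][r0:r0+h,c0:c0+w,::-1],None,fx=5,fy=5,interpolation=cv2.INTER_CUBIC))"
```

```text
t 17.05 pos [ 517.6 -341.5  209.6] s,y,h [ 315.3 -158.3 -186.9] F [-0.2  0.2 -2.3] w 7.2 j [-0.32  0.39 -0.03 -0.   -1.15 -1.62]
  shift [-0.012 -0.014  0.596] turn [ 0.009 -0.004 -0.002] max 0.6
```

View pics/q_scene.png

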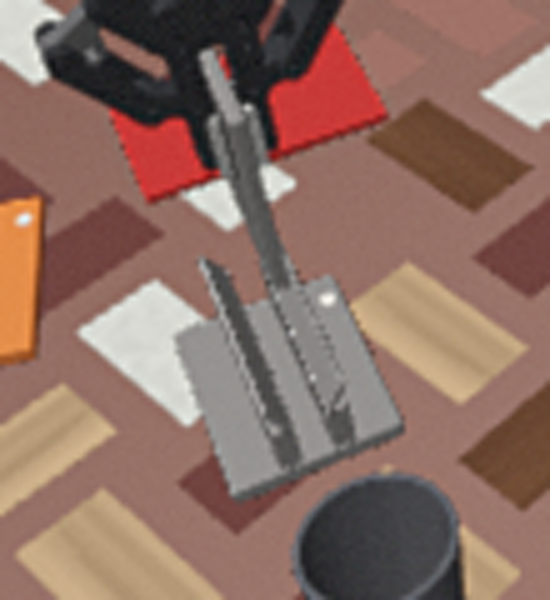

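View pics/q_top.png

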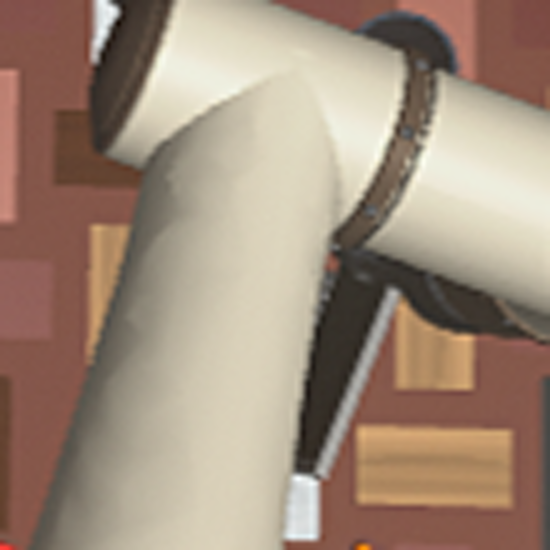

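```bash
cat >> nav.py <<'E'
def hold(fn,dx=48.3,zl=58.3,boxes=(('scene',(90,170,110,130)),('top',(320,150,110,110))),k=5,pit=0):
    s=arm.read_state();R0=R.from_quat(s["ee_rot"]);P=np.array(s["position"])
    for c,b in boxes:
        p=arm.get_image(c);c0,r0,w,h=b
        a=cv2.resize(np.ascontiguousarray(p['img'][r0:r0+h,c0:c0+w,::-1]),None,fx=k,fy=k,interpolation=cv2.INTER_CUBIC)
        def poly(X,col): cv2.polylines(a,[np.round(((proj(c,np.array(X))-[c0,r0]+.5)*k-.5)*8).astype(int)],True,col,1,cv2.LINE_AA,3)
        rp=R.from_rotvec([0,pit,0])
        for y in (-4,4): poly(P+R0.apply(rp.apply(np.array([[-75,y,52.5],[75,y,52.5],[75,y,-52.5],[-75,y,-52.5]]))+[dx,0,zl-52.5]),(0,255,0))
        poly(T(DK,[(18.5,60,60),(18.5,-60,60),(-18.5,-60,60),(-18.5,60,60)]),(0,0,255))
        poly(T(DK,[(8,60,12),(8,-60,12),(-8,-60,12),(-8,60,12)]),(255,0,255))
        poly(T(DK,[(45,60,12),(45,-60,12),(-45,-60,12),(-45,60,12)]),(255,255,0))
        cv2.imwrite(f'pics/{fn}_{c}.png',a)
E
python3 -c "
from nav import *
hold('r')"
```

```text
(no output)
```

View pics/r_scene.png

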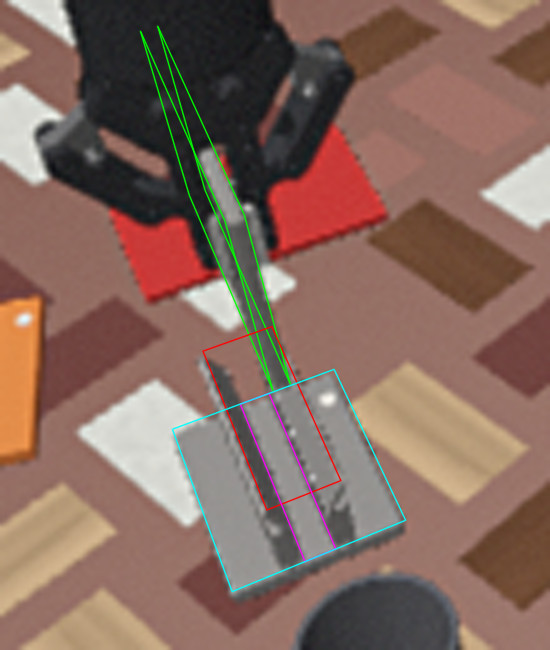

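View pics/r_top.png

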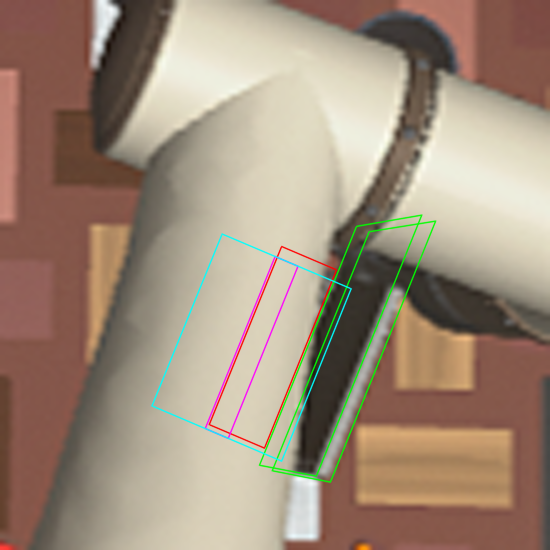

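```bash
python3 -c "
from nav import *
print(np.round(plane('top',(369.2,217.9),[0,0,1],[0,0,12]),1),np.round(plane('scene',(147.3,265.6),[0,0,1],[0,0,12]),1), 'dock',np.round(plane('top',(366.1,216.5),[0,0,1],[0,0,0]),1),np.round(plane('scene',(148.6,270.6),[0,0,1],[0,0,0]),1),proj('top',[473.5,-325.5,12]),proj('scene',[473.5,-325.5,12]))
go(dk(-48,130),DOWN())"
```

```text
[ 476.7 -323.4   12. ] [ 478.3 -327.4   12. ] dock [ 481.1 -316.5    0. ] [ 485. -331.    0.] [[369.8545078  218.92894289]] [[146.74289756 264.23339026]]
t 17.25 pos [ 517.6 -342.2  210.1] s,y,h [ 316.  -158.7 -187.1] F [ 0.9  0.2 -2. ] w 7.3 j [-0.33  0.39 -0.03 -0.01 -1.15 -1.62]
  shift [-0.009 -0.01   0.801] turn [ 0.011 -0.001 -0.004] max 0.8
```

>>> apply_moves(
  increments=[
    [[-0.02, -0.01, 0.3, 0.01, 0, 0, -1], [-0.02, -0.01, 0.6, 0.01, 0, 0, -1], [-0.02, -0.01, 0.75, 0.01, 0, 0, -1], [-0.02, -0.01, 0.75, 0.01, 0, 0, -1], [-0.02, -0.01, 0.75, 0.01, 0, 0, -1]],
  ],
)

```text
clock: 17.75
position: [519.5, -344.7, 136.0]
ee_rot: [0.187, 0.982, -0.001, 0.0]
contact_force: [-0.1, 0.8, -2.2]
gripper_width: 7.1
```

```bash
python3 -c "
from nav import *
DK2=(475,-325.5,DK[2])
go(dk(-48,70,c=DK2),DOWN())
hold('u')"
```

```text
t 17.75 pos [ 519.5 -344.7  136. ] s,y,h [ 252.4 -161.7 -225.2] F [-0.1  0.8 -2.2] w 7.1 j [-0.33  0.46 -0.13  0.   -0.98 -1.62]
  shift [0.005 0.018 0.66 ] turn [-0.003  0.001 -0.004] max 0.66
```

View pics/u_scene.png

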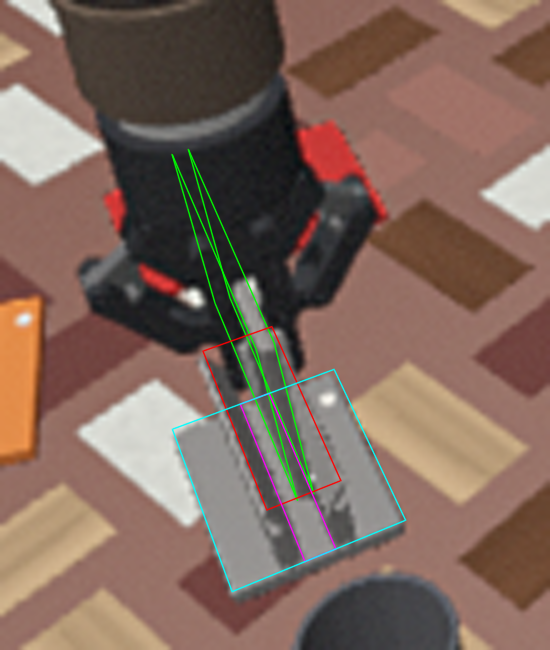

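View pics/u_top.png

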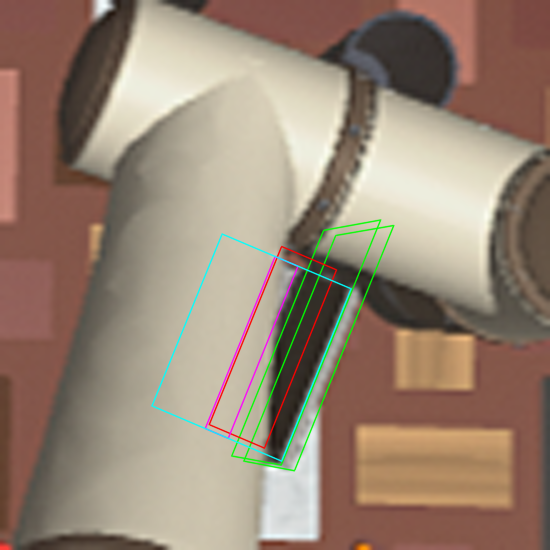

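>>> apply_moves(
  increments=[
    [[0, 0.02, 0, 0, 0, 0, -1], [0, 0.02, 0.1, 0, 0, 0, -1], [0, 0.02, 0.2, 0, 0, 0, -1], [0, 0.02, 0.3, 0, 0, 0, -1], [0, 0.02, 0.3, 0, 0, 0, -1]],
  ],
)

```text
clock: 18.35
position: [518.3, -342.0, 102.9]
ee_rot: [0.187, 0.982, -0.0, -0.003]
contact_force: [-0.3, -0.1, -2.1]
gripper_width: 7.2
```

```bash
python3 -c "
from nav import *
DK2=(475,-325.5,DK[2])
pp=plane('scene',(171.4,319.8),[0,0,1],[0,0,0]);print('pot',pp,plane('top',(389,166.6),[0,0,1],[0,0,0]))
go(dk(-48,70,c=DK2),DOWN())
hold('v')"
```

```text
pot [ 641.70116554 -387.64656835    0.        ] [ 646.30772465 -389.74115811    0.        ]
t 18.35 pos [ 518.3 -342.   102.9] s,y,h [ 222.9 -159.1 -240.3] F [-0.3 -0.1 -2.1] w 7.2 j [-0.32  0.49 -0.16  0.   -0.92 -1.62]
  shift [-0.019 -0.004  0.329] turn [-0.003 -0.011 -0.004] max 0.33
```

View pics/v_scene.png

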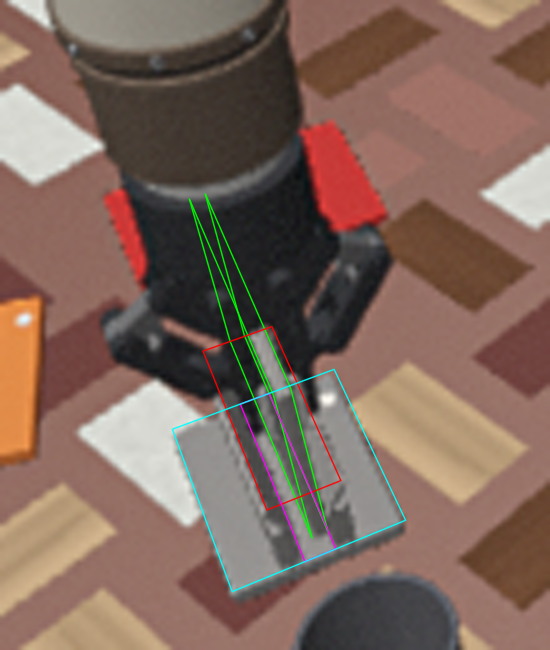

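It's in the flare with no side force. I'll continue down.

>>> apply_moves(
  increments=[
    [[-0.02, 0, 0.08, 0, 0, 0, -1], [-0.02, 0, 0.16, 0, 0, 0, -1], [-0.02, 0, 0.24, 0, 0, 0, -1], [-0.02, 0, 0.28, 0, 0, 0, -1], [-0.02, 0, 0.28, 0, 0, 0, -1]],
  ],
)

```text
clock: 18.95
position: [521.0, -343.2, 76.3]
ee_rot: [0.187, 0.982, -0.001, -0.001]
contact_force: [-0.0, 0.2, -2.9]
gripper_width: 7.2
```

>>> apply_moves(
  increments=[
    [[0, 0, 0.02, 0, 0, 0, -1], [0, 0, 0.03, 0, 0, 0, -1], [0, 0, 0.03, 0, 0, 0, -1]],
  ],
)

```text
clock: 19.25
position: [521.6, -343.5, 74.6]
ee_rot: [0.187, 0.982, -0.001, -0.0]
contact_force: [0.5, -0.2, -2.2]
gripper_width: 7.4
```

```bash
python3 -c "
from nav import *
DK2=(475,-325.5,DK[2])
go(dk(-48,70,c=DK2),DOWN());print(arm.read_state()['wrist_torque'])"
```

```text
t 19.25 pos [ 521.6 -343.5   74.6] s,y,h [ 198.1 -162.7 -254. ] F [ 0.5 -0.2 -2.2] w 7.4 j [-0.32  0.53 -0.19  0.   -0.86 -1.62]
  shift [ 0.019 -0.003  0.046] turn [-0.003 -0.001 -0.003] max 0.05
[-0.02308714 -0.10280097 -0.02094353]
```

>>> apply_moves(
  increments=[
    [[0.01, 0, 0.02, 0, 0, 0, -1], [0.02, 0, 0.04, 0, 0, 0, -1], [0.02, 0, 0.04, 0, 0, 0, -1]],
  ],
)

```text
clock: 19.55
position: [519.2, -342.5, 70.1]
ee_rot: [0.187, 0.982, -0.001, -0.001]
contact_force: [0.8, -0.3, -2.5]
gripper_width: 7.0
```

>>> apply_moves(
  increments=[
    [[0, 0, 0.01, 0, 0, 0, -1], [0, 0, 0.02, 0, 0, 0, -1], [0, 0, 0.02, 0, 0, 0, -1]],
  ],
)

```text
clock: 19.85
position: [519.8, -342.8, 69.8]
ee_rot: [0.186, 0.982, -0.001, -0.0]
contact_force: [-2.4, 1.5, 5.1]
gripper_width: 7.6
```

```bash
python3 -c "
from nav import *
DK2=(475,-325.5,DK[2])
go(dk(-48,70,c=DK2),DOWN());print(arm.read_state()['wrist_torque'])
hold('w')"
```

```text
t 19.85 pos [ 519.8 -342.8   69.8] s,y,h [ 194.2 -160.9 -256.7] F [-2.4  1.5  5.1] w 7.6 j [-0.32  0.53 -0.2   0.   -0.84 -1.63]
  shift [ 0.001 -0.002 -0.002] turn [-0.004  0.    -0.002] max 0.0
[0.53645233 0.56198073 0.00212089]
```

View pics/w_scene.png

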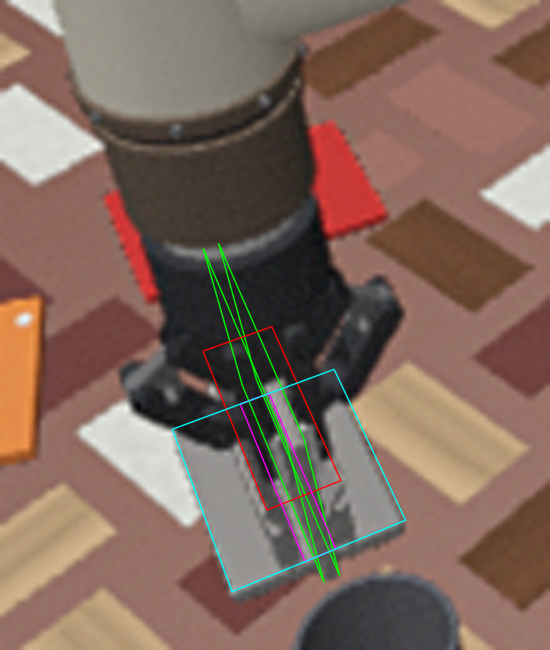

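View pics/w_top.png

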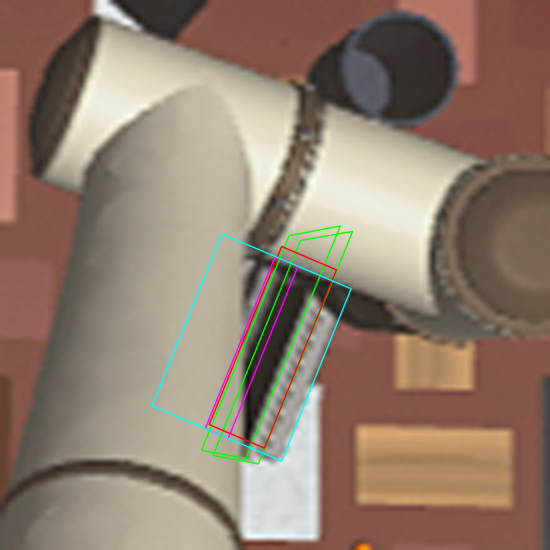

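Contact came at the expected height (z = 69.8), with the force changing from -2.5 to +5 N. I'll press lightly once more to confirm it's on the floor.

>>> apply_moves(
  increments=[
    [[0, 0, 0.01, 0, 0, 0, -1], [0, 0, 0.01, 0, 0, 0, -1]],
  ],
)

```text
clock: 20.15
position: [519.9, -342.9, 69.7]
ee_rot: [0.186, 0.983, -0.001, -0.0]
contact_force: [-3.4, 2.6, 9.3]
gripper_width: 7.3
```

```bash
python3 -c "
from nav import *
DK2=(475,-325.5,DK[2])
go(dk(-48,70,c=DK2),DOWN());print(arm.read_state()['wrist_torque'])"
```

```text
t 20.15 pos [ 519.9 -342.9   69.7] s,y,h [ 194.1 -161.  -256.8] F [-3.4  2.6  9.3] w 7.3 j [-0.32  0.53 -0.2   0.   -0.84 -1.63]
  shift [ 0.001 -0.002 -0.003] turn [-0.005  0.001 -0.001] max 0.0
[ 0.95384866  0.97811581 -0.00603214]
```

>>> apply_moves(
  increments=[
    [[0, 0, -0.01, 0, 0, 0, -1], [0, 0, -0.01, 0, 0, 0, -0.5], [0, 0, -0.01, 0, 0, 0, 0], [0, 0, -0.01, 0, 0, 0, 0.3], [0, 0, -0.01, 0, 0, 0, 0.3], [0, 0, -0.01, 0, 0, 0, 0.3]],
  ],
)

```text
clock: 20.75
position: [519.7, -342.7, 68.2]
ee_rot: [0.187, 0.982, -0.001, -0.0]
contact_force: [1.0, -0.3, 0.3]
gripper_width: 55.6
```

```bash
python3 -c "
from nav import *
go(dk(-48,200),DOWN())
hold('x')"
```

```text
t 20.75 pos [ 519.7 -342.7   68.2] s,y,h [ 192.8 -160.8 -257.5] F [ 1.  -0.3  0.3] w 55.6 j [-0.32  0.53 -0.2   0.   -0.84 -1.63]
  shift [ 0.014 -0.011 -1.318] turn [-0.004 -0.001 -0.003] max 1.32
```

View pics/x_scene.png

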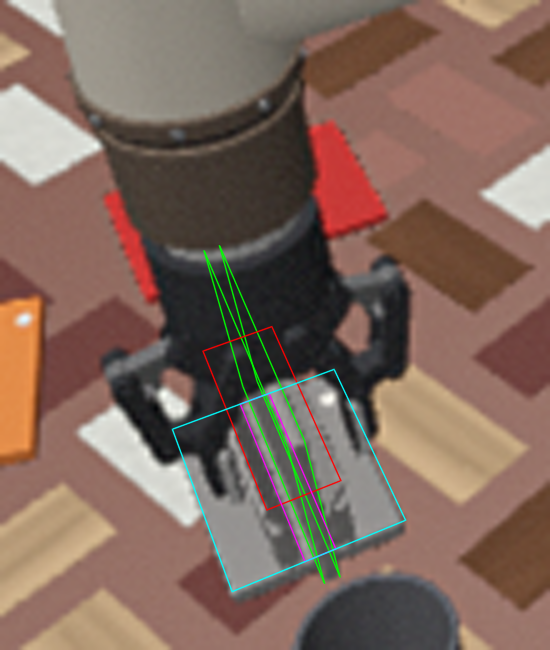

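Released. I'll rise straight up.

>>> apply_moves(
  increments=[
    [[0, 0, -0.1, 0, 0, 0, 0.3], [0, 0, -0.3, 0, 0, 0, 0.3], [0, 0, -0.6, 0, 0, 0, 0.3], [0, 0, -0.95, 0, 0, 0, 0.3], [0, 0, -1, 0, 0, 0, 0.3]],
  ],
)

```text
clock: 21.35
position: [522.4, -344.0, 174.7]
ee_rot: [0.186, 0.983, -0.002, 0.005]
contact_force: [0.4, -1.4, 1.3]
gripper_width: 55.1
```

>>> apply_moves(
  increments=[
    [[0, -0.3, -0.5, 0, 0, 0, 0.3], [0, -0.7, -0.9, 0, 0, 0, 0.3], [0, -1, -0.9, 0, 0, 0, 0.3], [0, -1, -0.9, 0, 0, 0, 0.3], [0, -1, -0.9, 0, 0, 0, 0.3]],
  ],
)

```text
clock: 21.85
position: [482.5, -435.8, 258.5]
ee_rot: [0.188, 0.982, -0.0, -0.0]
contact_force: [-0.4, -0.4, 0.0]
gripper_width: 55.8
```

>>> apply_moves(
  increments=[
    [[0, -0.5, 0, 0, 0, 0, 0.3], [0, -1, 0, 0, 0, 0, 0.3], [0, -1, 0, 0, 0, 0, 0.3], [0, -1, 0, 0, 0, 0, 0.3]],
  ],
)

```text
clock: 22.25
position: [446.2, -528.1, 257.0]
ee_rot: [0.187, 0.982, 0.0, -0.002]
contact_force: [-0.8, 0.4, -0.3]
gripper_width: 55.6
```

```bash
cat > fin.py <<'E'
from nav import *
go(dk(-48,200),DOWN())
for c,b in (('scene',(90,170,110,130)),('top',(320,150,110,110))):
    k=5;p=arm.get_image(c);c0,r0,w,h=b
    a=cv2.resize(np.ascontiguousarray(p['img'][r0:r0+h,c0:c0+w,::-1]),None,fx=k,fy=k,interpolation=cv2.INTER_CUBIC)
    def poly(X,col): cv2.polylines(a,[np.round(((proj(c,np.array(X))-[c0,r0]+.5)*k-.5)).astype(int)],True,col,1)
    poly(T(DK,[(0,75,117),(0,-75,117),(0,-75,12),(0,75,12)]),(0,255,0))
    cv2.imwrite(f'pics/z_{c}.png',a)
    cv2.imwrite(f'pics/full_{c}.png',cv2.resize(p['img'][...,::-1],(800,600)))
E
python3 fin.py
```

```text
t 22.25 pos [ 446.2 -528.1  257. ] s,y,h [ 454.4 -196.5 -333. ] F [-0.8  0.4 -0.3] w 55.6 j [-0.64  0.49  0.24  0.   -1.32 -1.31]
  shift [0.009 1.986 0.57 ] turn [-0.001 -0.007 -0.005] max 1.99
```

View pics/z_scene.png

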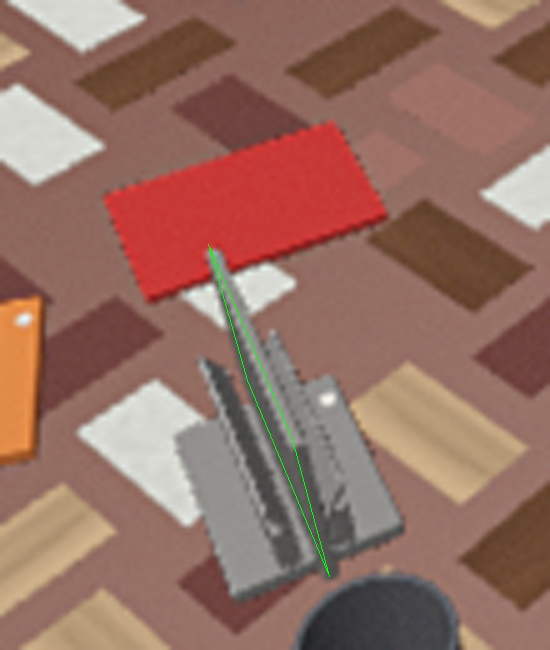

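View pics/z_top.png

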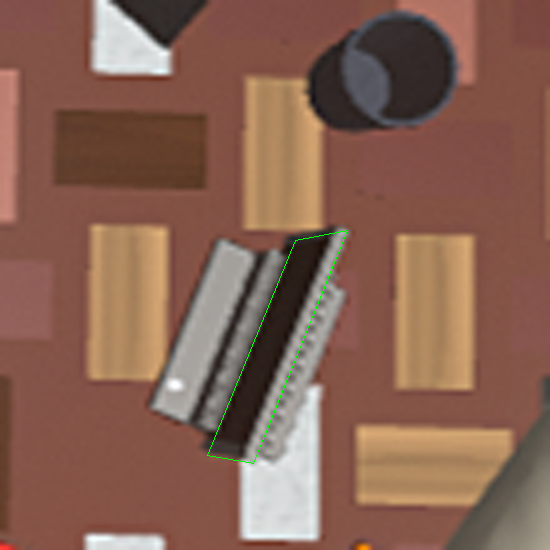

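View pics/full_top.png

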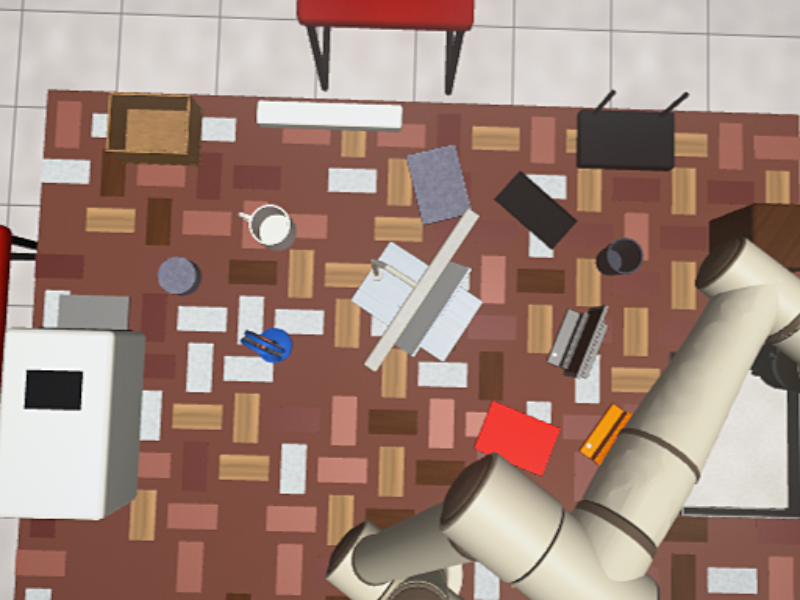

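The tablet stands in the slot and matches the seated outline in both views. The stand is empty and the bystanders haven't moved. I'm handing in the job.

```bash
python3 -c "
from bench import arm
print(arm.job_done())"
```

```text
the job is handed in; nothing more can be done
None
```

The tablet is standing on its long edge in the grey dock's slot. I handed the job in at about 22 s of the 72 s allowed.

- **Slide:** I pushed the tablet along the ledge with closed fingers until about 55 mm stuck out past the board. My first approach touched the stand with about 10 N, probably the gripper's knuckles on the board's top edge. I backed off, tilted the tool 10 degrees and carried on.
- **Lift and lower:** I pinched the overhanging end, lifted it up the slope and clear of the lamp, then turned it upright over the dock. It met the floor at the expected height (tool at 69.8 mm against about 70 mm predicted), where I pressed with about 9 N and opened the gripper.
- **Last checks:** With the arm clear, the tablet matches the predicted seated, centred outline in both camera views to within a few mm. The stand is empty. The lamp, red slab, orange dock and other things look unmoved in the last top view.
- **Open points:** The two cameras' estimates of the dock position differed by 2 to 5 mm, mostly along the slot. I did not see any contact with the lamp in the readings or pictures.

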